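Fit the second pad-retaining pin of a brake caliper

TASK

Finish the brake caliper on the bench: ease the headed retaining pin from the V-block through the open ear, the eyes of both loose pads and the opposite ear, from the same side as the pin already fitted, and push its head fully home against the ear. Never drive the pin where it catches on an edge: back off and feel for the hole. Leave it released there, pads in place, and the other things on the bench undisturbed.

Things in the scene. Friction and masses are not known exactly. Their poses are not given: they have to be found in the camera images.
- caliper: Fixed four-piston aluminium brake caliper, 190 mm long (its x), 132 mm wide (its y), pad window upward, bolted to a dark 210 x 150 x 12 mm plate. Origin on the bench under its centre. Two pin lines run along its y, 110 mm above the bench: x = -40 mm has its pin, x = +40 mm is open, to be done. Bridges at |x| 69 to 95 mm are 112 mm high; a nipple at x -84, y +46 mm is 137 mm high.
- bore_near (a point): Centre of the mouth of the open bore, on the outer (-y) face of the caliper's -y ear: the pin goes in here. Axes as the caliper's, so the pin travels along +y. The bore is 9.5 mm across with a 1 mm chamfer. The ear is 32 mm (x) by 20 mm (y) by 24 mm high (top 122 mm above the bench). Outboard of it the casting is no higher than 68 mm.
- bore_far (a point): Centre of the outer (+y) end of the bore in the opposite, +y ear (same size), 106 mm beyond bore_near along y.
- fitted_pin_head (a point): Where the head of the fixed, already fitted pin sits against its ear, 80 mm from bore_near; its 13 mm head stands 9 mm out of the ear. Axes as the caliper's.
- spring_curl (a point): Half-way along the open line, between the pads: top of the curled arm of the pad spring, a cross roll of 16 mm diameter over a grey spacer 88 mm high. It stands 2.5 mm up into the pin's path; the pin's nose rides over it and presses it down, against 1.2 N rising to about 2.7 N.
- pad_near_eye (a point): Centre of the open eye (10.5 mm hole) of the loose brake pad on the -y side, half-way through its 5 mm backing plate, 26.5 mm along y inside bore_near. The pad (124 mm long, 74 mm high, 0.2 to 0.4 kg) has play: its eye lies 1 mm lower than the bore line and up to 1.5 mm off along the caliper's x; the pin nudges it into line. z up.
- pad_far_eye (a point): The same for the pad on the +y side, 53 mm beyond the near one (79.5 mm inside bore_near).
- pin_head (a point): On the axis of the loose steel pin, where shank meets head. Its +y axis points to the tip. Shank 8 mm diameter and 116 mm long, the last 2.5 mm chamfered to 7 mm; head 13 mm diameter, 9 mm long (y = 0 to -9 mm). 45 to 70 g. At the start it lies level in the V-block's groove, axis 31.7 mm above the bench, this point 26 to 32 mm out past the block's -y end, tip towards +y.
- pin_tip (a point): The tip of the pin, on its axis, 116 mm from pin_head; axes as pin_head.
- vblock: Fixed steel V-block, 40 mm (x) by 60 mm (y, along the groove) by 38 mm high, under the pin. Origin under its centre.
- reservoir: White plastic fluid reservoir with a brass neck, 112 x 97 x 92 mm, loose bystander. Origin at the centre of its underside.
- master_cylinder: Aluminium master cylinder with two brass ports, 180 x 64 x 62 mm, lying along its x, loose bystander. Origin on the bench near its middle.
- bleed_bottle: White plastic bottle with black cap, 60 mm diameter, 130 mm high, loose bystander. Origin at the centre of its underside.
- slide_pin: Short thick guide pin, 78 mm long, 11 mm shank, with square head and rubber boot, lying on the bench: a bystander, not the pin to fit. Origin under its middle.
- spanner: Steel spanner, 170 mm long, lying flat, loose bystander. Origin under its middle.
- pin: The loose pin; same frame as pin_head.
- pad_near: Brake pad on the -y side. Origin at the centre of its backing plate's lower edge.
- pad_far: Brake pad on the +y side; origin as pad_near.
- dust_seal: Black rubber ring, 44 mm across, 9 mm high, loose bystander. Origin at the centre of its underside.
- banjo: Small brass banjo fitting, 55 mm long, lying flat, loose bystander. Origin under its ring.
- brush: Parts brush with a wooden handle, 190 mm long, lying at the back, loose bystander. Origin under its middle.
Things that resemble listed ones, but are neither listed nor needed, are in the scene too. Leave any orange or turquoise look-alike of the pad_far alone.

How it is judged:
By the outcome, as a careful person would: the job done as asked, in the order asked, and still so for the second after the job is handed in, with the robot touching nothing.
It also fails if it takes over 67 s, if anything falls off the work surface, if the arm or the gripper's body presses on something with over 40 N, if the wrist force passes 120 N, or if a joint passes its speed limit or range.

ROBOT

A 6-joint arm with a two-finger parallel gripper is mounted at the origin on the work surface. World frame = base frame: x ahead of the robot, y to its left, z up, the work surface at z = 0. Lengths are in mm, angles in degrees, forces in N, time in s.
With the tool pointing down it reaches from about 325 to 750 mm from the base axis. Payload 7.6 kg.
Tool frame: the origin (TCP) lies between the finger pads; the fingertips stand 8 mm ahead of it and the grasp point (between the pads) lies 11 mm behind it; z points along the fingers, y is the line along which they close (so a half turn about z gives the same grasp; the last joint's range is limited). The gripper opens to 85 mm and grips with 20 to 120 N. Pads are 22 mm wide; open, the fingers measure 114 mm over their backs; the gripper's body (76 mm by 85 mm) begins 54 mm behind the grasp point. The pads swing forward as they close: fully open they stand 13 mm farther back than shut.
Start: joints at [-74.903, 2.991, 80.254, -0, 96.75, -4.028], TCP at [172.034, -496.036, 208.923] pointing down, gripper open.
Joint ranges: [-166.34, 166.34], [-52.06, 124.39], [6.96, 135.62], [-60.46, 240.46], [14.63, 156.25], [-167.68, 167.68]. Speed limits (degrees/s): [147.25, 147.25, 172.46, 180, 180, 180].

INTERFACE

Orientations are given as a 3x3 rotation matrix whose columns are the frame's x, y, z axes.
In Python, from workcell import * gives the robot as it stands. The module is installed in compiled form; this text tells all that it offers.
- The arm moves only by the tool arm_command, never from a script. Its argument "commands" is a list that holds one entry, the list of rows, each a list of 7 numbers: the shift along the tool's x, y, z in cm, then the turn, a rotation vector about the tool's x, y, z in rad, then the closure in counts, from 0 (fully open) to 255 (shut). In form: [[[dx, dy, dz, rx, ry, rz, fingers], ...]]. A call has 1 to 12 rows; each row shifts and turns the commanded pose from where the row before left it, along the tool's axes as they then stand; what a row does not reach is not made up. A row lasts 1/10 s, in which the tool goes at most 50 mm and 8.59 degrees, less where a joint would pass 70% of its speed; a pose out of reach is approached as far as the arm can. A call with a gripper value outside its range is refused whole. The fingers move at their own pace and stop on an object; "force" is the grip in N (left out, the last holds). Time passes only in rows, so rows that do not move let the fingers close. It gives the time, the measured TCP pose, the force, the opening and the grip force at its end, in the units of the state.
- get_state(): the state, without advancing time (a new reading comes with each control period).
- read_camera(name): name is "scene" or "top" or "wrist"; returns a dict with "image" (384x512x3 uint8, red, green, blue), "intrinsics" (3x3 intrinsics, pixels), "dist_coeffs" ([k1, k2, p1, p2, k3] as OpenCV has them; the pictures are not rectified), "world_to_cam" (4x4, takes a point from world to camera coordinates); the wrist camera has in their place "hand_eye" (4x4, takes a point from camera to tool coordinates, whose origin is the TCP and whose axes are the flange's). Camera axes: x right, y up, looking along -z (the intrinsics and any distortion apply to the point x, -y, -z); pixel columns grow to the right and rows downward; lengths in mm; the calibration is good to about 2 mm. A picture is of the moment at which its call begins: read the wrist's pose just before it. There is no depth.
- hand_in(): hands the job in; it is judged then, once.
The state is a dict: "time_s": time; "joint_positions": joint angles; "qd": joint speeds; "joint_efforts": joint torques, N m; "ee_pos": TCP position; "eef_rot": TCP orientation; "ft_force": force on the tool from outside, world axes, zero at the start; "torque": the same for the moment, N m; "gripper_width": opening from 0.0 (shut) to 1.0 (fully open); "grasp_force": force on a finger pad.
Only numpy, scipy, OpenCV 4.12 (cv2) and the standard library are available. Lean on these libraries where they do the work, as an engineer would, in place of code of your own. Each camera call takes 0.05 s, during which the arm holds its last target. There are 200 camera calls.

## Working session

There is one attempt and no reset: what is moved stays moved. The work goes in short steps, Python scripts to look and compute and a tool call to move; the robot and the scene stay as the last step left them, time stands still between calls to the robot, and variables do not carry over. Pictures are saved under pics/ and viewed, at most 13 in all, crops included, and the job is handed in when it is done.

Besides the shell and the picture viewer there is one more tool, called after "Call:" as name(argument=value, ...), one argument or row to a line, values as JSON. arm_command: Moves the arm, as the interface text tells. Its arguments: {"type":"object","properties":{"commands":{"type":"array","items":{"type":"array","items":{"type":"array","items":{"type":"number"}}}},"force":{"type":"number"}},"required":["commands"]}

```bash
mkdir -p pics; cat > h.py <<'E'
from workcell import *
import numpy as np, cv2
def cam(n):
    s=get_state(); c=read_camera(n); K=np.array(c["intrinsics"],float); D=np.array(c["dist_coeffs"],float)
    if n=="wrist":
        H=np.array(c["hand_eye"],float); T=np.eye(4); T[:3,:3]=s["eef_rot"]; T[:3,3]=s["ee_pos"]; W=np.linalg.inv(T@H)
    else: W=np.array(c["world_to_cam"],float)
    return c["image"],K,D,W
def ray(C,px):
    _,K,D,W=C; u=cv2.undistortPoints(np.array([[px]],float),K,D)[0,0]
    R=W[:3,:3]; o=-R.T@W[:3,3]; d=R.T@np.array([u[0],-u[1],-1]); return o,d/np.linalg.norm(d)
def onz(C,px,z):
    o,d=ray(C,px); return o+d*(z-o[2])/d[2]
def tri(A,pa,B,pb):
    o,d=ray(A,pa);p,e=ray(B,pb); M=np.stack([d,-e],1); t=np.linalg.lstsq(M,p-o,rcond=None)[0]
    a=o+d*t[0];b=p+e*t[1]; return (a+b)/2,np.linalg.norm(a-b)
def proj(C,P):
    _,K,D,W=C; q=np.atleast_2d(P)@W[:3,:3].T+W[:3,3]; q=q*[1,-1,-1]
    return cv2.projectPoints(q,np.zeros(3),np.zeros(3),K,D)[0][:,0]
def save(n,img,s=1): cv2.imwrite("pics/"+n,cv2.resize(img,None,fx=s,fy=s,interpolation=cv2.INTER_CUBIC)[:,:,::-1])
E
python3 - <<'E'
from h import *
import pickle
s=get_state(); print({k:np.round(v,3).tolist() for k,v in s.items()})
d={}
for n in ("scene","top"):
    d[n]=cam(n); save(n+".png",d[n][0],1.5); W=d[n][3]; print(n,(-W[:3,:3].T@W[:3,3]).round(),d[n][1].round(1).tolist(),d[n][2])
c=cam("wrist"); print(np.linalg.inv(c[3]).round(3), np.array(read_camera("wrist")["hand_eye"]).round(3))
pickle.dump(d,open("d0.pkl","wb"))
E
```

```text
{'time_s': 0.0, 'joint_positions': [-74.904, 3.027, 80.314, 0.001, 96.751, -4.028], 'qd': [0.142, 0.011, -0.004, -0.016, 0.05, 0.034], 'joint_efforts': [-0.001, -38.167, -36.018, -0.0, 0.006, -0.0], 'ee_pos': [171.936, -495.682, 208.069], 'eef_rot': [[0.945, 0.328, -0.0], [0.328, -0.945, 0.002], [0.0, -0.002, -1.0]], 'ft_force': [-0.331, -0.367, -0.156], 'torque': [0.002, 0.011, -0.023], 'grasp_force': 0.0, 'gripper_width': 1.0}
scene [ 967. -707. 1268.] [[451.6, 0.0, 254.4], [0.0, 451.6, 190.0], [0.0, 0.0, 1.0]] [-0.14454785  0.          0.          0.          0.        ]
top [ 360.  -11. 1118.] [[390.1, 0.0, 259.5], [0.0, 390.1, 193.1], [0.0, 0.0, 1.0]] [0.04564821 0.         0.         0.         0.        ]
[[ 3.28000e-01  9.08000e-01  2.62000e-01  2.37580e+02]
 [-9.45000e-01  3.16000e-01  9.00000e-02 -4.72311e+02]
 [-1.00000e-03 -2.77000e-01  9.61000e-01  3.73333e+02]
 [ 0.00000e+00  0.00000e+00  0.00000e+00  1.00000e+00]] [[   0.       0.961    0.277   69.674]
 [   1.      -0.      -0.      -0.86 ]
 [  -0.       0.277   -0.961 -165.165]
 [   0.       0.       0.       1.   ]]
```

View pics/top.png

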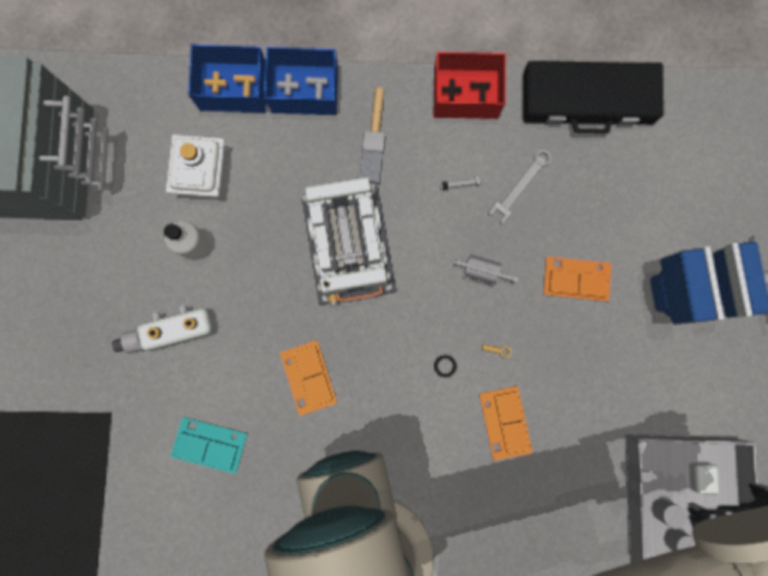

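View pics/scene.png

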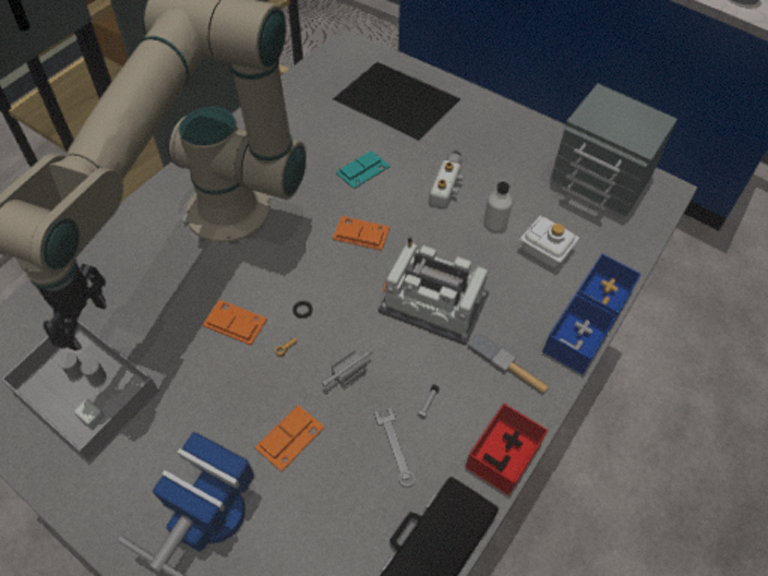

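The top view shows the caliper at about (350,240), with the nipple at its lower left (325,284), so caliper +x points up in the image and the open line is the upper one. The V-block with the pin is at (486,269). The slide pin at (460,184) is a bystander, and the orange and turquoise pads are look-alikes. Next I'll enlarge both to measure.

```bash
python3 - <<'E'
from h import *
import pickle
d=pickle.load(open("d0.pkl","rb")); T,S=d["top"],d["scene"]
a=cv2.resize(T[0][105:215,190:360],None,fx=4.6,fy=4.6,interpolation=cv2.INTER_CUBIC)
save("topcrop.png",a)
for n,p,z in (("calc",(350,241),60),("nipple",(325,284),137),("pinL",(456,264),32),("pinR",(516,280),32),("vb",(486,269),38)):
    print(n,onz(T,(p[0]/1.5,p[1]/1.5),z).round(1))
E
```

```text
calc [570.7  56.7  60. ]
nipple [480.6  91.6 137. ]
pinL [ 537.3 -141.9   32. ]
pinR [ 509.7 -254.4   32. ]
vb [ 528.2 -197.2   38. ]
```

View pics/topcrop.png

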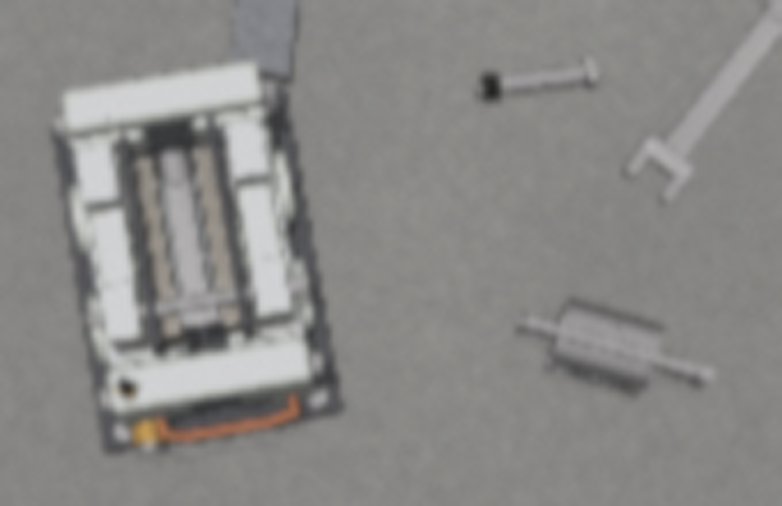

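The pin's head is at the right end (708,376) and its tip at the left (525,322), pointing at the caliper. The slide pin at (490,85) has a black boot, so it isn't the one to fit. Both ears on the open line sit at about (245,150) and (95,170). Next I'll turn the tool to line up with the pin and look with the wrist camera.

Call:
arm_command(
  commands=[
    [[0,0,0,0,0,-0.137,0],[0,0,0,0,0,-0.137,0],[0,0,0,0,0,-0.137,0],[0,0,0,0,0,-0.137,0],[0,0,0,0,0,-0.137,0],[0,0,0,0,0,-0.137,0],[0,0,0,0,0,-0.137,0]],
  ],
)

```text
time_s: 0.9
ee_pos: [172.0, -495.9, 208.7]
eef_rot: [[0.269, 0.963, -0.0], [0.963, -0.269, 0.0], [0.0, -0.0, -1.0]]
ft_force: [-1.0, -0.1, -0.1]
gripper_width: 0.998
grasp_force: 0.0
```

```bash
cat >> h.py <<'E'
def rel(t):
    s=get_state(); R=np.array(s["eef_rot"]); print("pos",np.round(s["ee_pos"],2),"yaw",np.degrees(np.arctan2(R[1,0],R[0,0])).round(2),"tilt",R[:,2].round(4),"F",np.round(s["ft_force"],2),"t",round(s["time_s"],2),"w",round(s["gripper_width"],3),"j6",s["joint_positions"][5].round(1) if hasattr(s["joint_positions"][5],'round') else s["joint_positions"][5])
    if t is not None: print("to go, tool cm:",(R.T@(np.array(t)-s["ee_pos"])/10).round(3))
E
python3 -c "
from h import *
rel([520,-215,190])"
```

```text
pos [ 172.   -495.95  208.65] yaw 74.4 tilt [-1.e-04  4.e-04 -1.e+00] F [-1.02 -0.07 -0.08] t 0.9 w 0.998 j6 -59.3
to go, tool cm: [36.419 25.961  1.872]
```

Call:
arm_command(
  commands=[
    [[3.31,2.36,0.17,0,0,0,0],[3.31,2.36,0.17,0,0,0,0],[3.31,2.36,0.17,0,0,0,0],[3.31,2.36,0.17,0,0,0,0],[3.31,2.36,0.17,0,0,0,0],[3.31,2.36,0.17,0,0,0,0],[3.31,2.36,0.17,0,0,0,0],[3.31,2.36,0.17,0,0,0,0],[3.31,2.36,0.17,0,0,0,0],[3.31,2.36,0.17,0,0,0,0],[3.31,2.36,0.17,0,0,0,0],[0,0,0,0,0,0,0]],
  ],
)

```text
time_s: 2.1
ee_pos: [523.9, -213.8, 189.1]
eef_rot: [[0.27, 0.963, -0.001], [0.963, -0.27, 0.002], [0.001, -0.001, -1.0]]
ft_force: [-0.4, -0.9, -0.5]
gripper_width: 0.997
grasp_force: 0.0
```

```bash
python3 -c "
from h import *
import pickle
rel(None)
c=cam('wrist');pickle.dump(c,open('w1.pkl','wb'));save('w1.png',c[0],1.5);print(c[1],c[2])"
```

```text
pos [ 523.92 -213.82  189.1 ] yaw 74.35 tilt [-7.0e-04  1.5e-03 -1.0e+00] F [-0.43 -0.85 -0.51] t 2.1 w 0.997 j6 -10.3
[[326.02713895   0.         257.06428319]
 [  0.         326.02713895 188.98023003]
 [  0.           0.           1.        ]] [0.00476438 0.         0.         0.         0.        ]
```

View pics/w1.png

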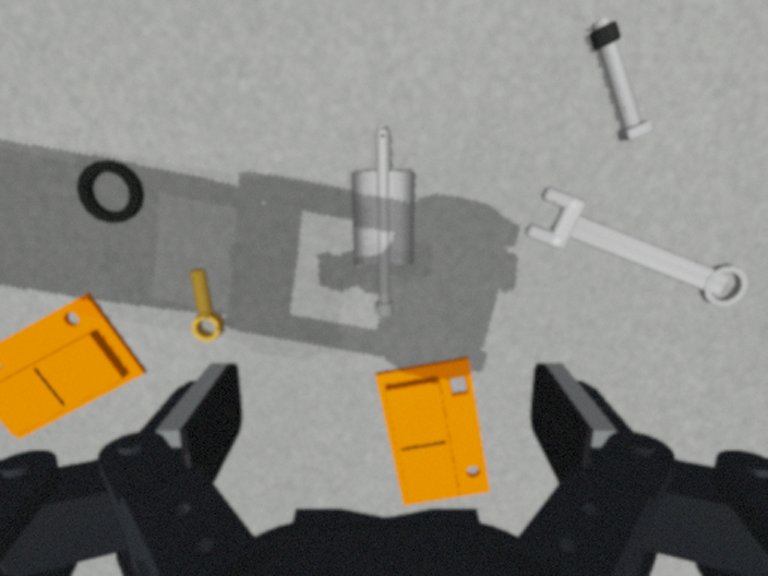

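The wrist view shows the pin from its tip at (383,128) to its head end at (385,313), over the V-block at (383,216). It's nearly vertical in the image, so the tool yaw is right.

```bash
python3 - <<'E'
from h import *
import pickle
C=pickle.load(open('w1.pkl','rb'))
# shank centre by bright band: print row profiles
g=cv2.cvtColor(C[0],cv2.COLOR_RGB2GRAY).astype(int)
for r in (90,95,100,105,110,180,185,190,195,198,200,203,206,208,210,212): print(r,g[r,246:268])
print('col256 top',g[80:94,254:258].mean(1).round())
t=onz(C,(383/1.5,127/1.5),31.7);h=onz(C,(385/1.5,313/1.5),34)
print(t,h,np.linalg.norm(t-h),np.degrees(np.arctan2(*(t-h)[[1,0]])))
for p in((352,172),(414,170),(355,263),(412,263)): print(onz(C,(p[0]/1.5,p[1]/1.5),38).round(1))
E
```

```text
90 [168 167 161 159 152 156 166 166 153 150 159 161 152 136 142 158 165 168
 168 165 167 167]
95 [166 166 163 159 154 157 171 184 194 192 184 170 154 139 139 150 161 168
 171 170 170 170]
100 [171 167 165 162 156 156 169 184 192 195 186 172 155 138 134 148 160 165
 166 167 166 167]
105 [167 165 161 161 153 154 169 185 192 194 184 173 157 141 139 151 159 164
 166 169 168 166]
110 [163 161 158 155 153 154 168 182 190 194 186 174 157 135 127 134 152 163
 167 162 160 158]
180 [112 110 115 112 110 109 111 116 128 131 131 128 119 113 109 112 114 113
 111 109 109 111]
185 [118 117 113 113 114 110 113 116 126 131 132 125 121 115 118 122 119 123
 120 121 117 116]
190 [122 117 114 115 111 111 111 118 126 130 131 127 117 116 117 120 123 122
 122 123 121 122]
195 [147 143 141 133 135 127 123 118 127 136 137 132 126 119 118 122 123 126
 126 126 123 122]
198 [169 164 163 164 159 151 139 130 137 143 141 137 125 122 116 120 123 123
 123 123 121 122]
200 [165 164 162 159 148 135 125 124 133 141 140 134 129 115 112 112 120 123
 125 121 121 120]
203 [167 166 160 149 131 118 120 129 131 135 134 135 132 127 119 116 120 122
 124 126 122 123]
206 [165 164 163 152 141 138 136 141 147 146 149 147 142 137 128 119 117 123
 125 124 120 118]
208 [168 167 164 158 151 146 141 142 145 148 148 147 141 135 127 119 116 122
 122 118 120 117]
210 [166 165 164 165 163 159 150 139 137 140 140 139 136 129 124 121 119 123
 121 119 119 118]
212 [166 167 168 168 167 162 149 140 132 125 125 121 123 120 121 118 121 120
 121 123 122 120]
col256 top [166. 167. 166. 163. 153. 149. 161. 176. 178. 167. 156. 166. 179. 185.]
[ 542.91905561 -135.80516583   31.7       ] [ 510.98124763 -254.49991115   34.        ] 122.93801749132697 74.93982515835027
[ 516.7 -156.8   38. ]
[ 554.7 -166.1   38. ]
[ 501.7 -213.9   38. ]
[ 538.2 -224.1   38. ]
```

```bash
python3 - <<'E'
from h import *
import pickle
C=pickle.load(open('w1.pkl','rb'))
a=onz(C,(255.2,100),31.7+0);b=onz(C,(255.4,187),31.7);u=(a-b)/np.linalg.norm(a-b);print(a,b,u,np.degrees(np.arctan2(u[1],u[0])))
t=onz(C,(255.2,84.7),31.7);sh=onz(C,(255.5,201.5),33); e=onz(C,(255.5,209.5),33)
be=np.array([520,-219,31.7])
for n,p in(('tip',t),('sh',sh),('end',e),('blockend',be)): print(n,p.round(1),((p-be)@u).round(1))
g=sh+u*14.5; print('sh->tip',(t-sh)@u); g[2]=31.7
print(g); rel(g-[0,0,11])
E
```

```text
[ 539.02249847 -149.1843764    31.7       ] [ 515.85880587 -232.23802552   31.7       ] [0.26864757 0.96323854 0.        ] 74.41619450090418
tip [ 542.8 -135.8   31.7] 86.3
sh [ 511.8 -246.9   33. ] -29.1
end [ 509.5 -255.4   33. ] -37.9
blockend [ 520.  -219.    31.7] 0.0
sh->tip 115.37116082332116
[ 515.73481895 -232.97527059   31.7       ]
pos [ 522.54 -215.49  189.32] yaw 74.27 tilt [-1.3e-03  6.0e-04 -1.0e+00] F [-0.06 -0.84 -0.25] t 2.15 w 0.996 j6 -10.4
to go, tool cm: [-1.871 -0.157 16.862]
```

Call:
arm_command(
  commands=[
    [[-0.4,0,3,0,0,0,0],[-0.4,0,3,0,0,0,0],[-0.4,0,3,0,0,0,0],[-0.3,0,3,0,0,0,0],[0,0,0,0,0,0,0],[0,0,0,0,0,0,0],[0,0,0,0,0,0,0]],
  ],
)

```text
time_s: 2.85
ee_pos: [518.4, -232.4, 72.6]
eef_rot: [[0.275, 0.961, 0.003], [0.961, -0.275, -0.002], [-0.001, 0.004, -1.0]]
ft_force: [-0.4, 0.4, -0.3]
gripper_width: 0.998
grasp_force: 0.0
```

```bash
python3 -c "
from h import *
rel([515.7,-233,20.7])"
```

```text
pos [ 518.35 -232.42   72.64] yaw 74.04 tilt [ 0.0032 -0.0018 -1.    ] F [-0.37  0.39 -0.26] t 2.85 w 0.998 j6 -11.9
to go, tool cm: [-0.124 -0.257  5.193]
```

Call:
arm_command(
  commands=[
    [[-0.1,-0.2,2,0,0,0,0],[0,0,2,0,0,0,0],[0,0,1.2,0,0,0,0],[0,0,0,0,0,0,0],[0,0,0,0,0,0,0]],
  ],
)

```text
time_s: 3.35
ee_pos: [516.0, -232.3, 19.5]
eef_rot: [[0.274, 0.962, 0.002], [0.962, -0.274, -0.001], [-0.0, 0.002, -1.0]]
ft_force: [0.0, -0.1, 0.8]
gripper_width: 1.0
grasp_force: 0.0
```

```bash
python3 -c "
from h import *
rel([515.7,-233,20.7])"
```

```text
pos [ 515.99 -232.32   19.53] yaw 74.08 tilt [ 1.6e-03 -9.0e-04 -1.0e+00] F [ 0.05 -0.05  0.85] t 3.35 w 1.0 j6 -12.1
to go, tool cm: [-0.073 -0.009 -0.117]
```

Call:
arm_command(
  commands=[
    [[0,0,-0.1,0,0,0,150],[0,0,0,0,0,0,200],[0,0,0,0,0,0,255],[0,0,0,0,0,0,255],[0,0,0,0,0,0,255],[0,0,0,0,0,0,255],[0,0,0,0,0,0,255],[0,0,0,0,0,0,255]],
  ],
  force=40,
)

```text
time_s: 4.15
ee_pos: [515.3, -232.0, 19.2]
eef_rot: [[0.274, 0.962, -0.0], [0.962, -0.274, -0.0], [-0.0, -0.0, -1.0]]
ft_force: [0.3, -0.1, 0.2]
gripper_width: 0.001
grasp_force: 0.0
```

```bash
python3 -c "
from h import *
rel([515.7,-233,20.7])"
```

```text
pos [ 515.26 -232.     19.16] yaw 74.07 tilt [-1.e-04 -1.e-04 -1.e+00] F [ 0.28 -0.15  0.22] t 4.15 w 0.001 j6 -12.1
to go, tool cm: [-0.084  0.07  -0.154]
```

The fingers shut on nothing, so I'll look.

```bash
python3 -c "
from h import *
import pickle
rel(None)
c=cam('wrist');pickle.dump(c,open('w2.pkl','wb'))
t=cam('top');s=cam('scene')
a=cv2.resize(c[0],(512,384)); 
p=proj(s,[[516,-232,32]])[0].astype(int);q=proj(t,[[516,-232,32]])[0].astype(int)
f=lambda i,p:cv2.resize(i[max(p[1]-40,0):p[1]+40,max(p[0]-53,0):p[0]+53],(280,211),interpolation=cv2.INTER_CUBIC)
save('m2.png',np.hstack([np.vstack([a,a[:38]*0]),np.vstack([f(s[0],p),f(t[0],q)])]))"
```

```text
pos [ 515.26 -232.     19.16] yaw 74.07 tilt [-1.e-04 -1.e-04 -1.e+00] F [ 0.28 -0.15  0.22] t 4.15 w 0.001 j6 -12.1
```

View pics/m2.png

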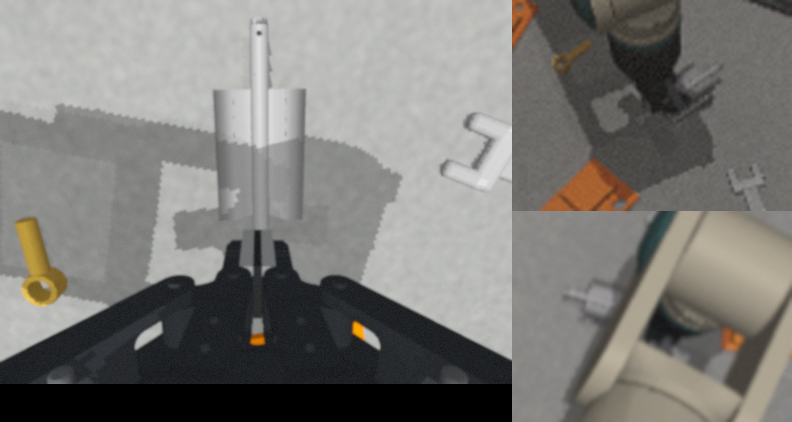

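The pin is undisturbed, with its tip at (259,20), its shank visible down to row 230, and the fingers over it at rows 235-265. I'll check the geometry by projecting it.

```bash
python3 - <<'E'
from h import *
import pickle
C=pickle.load(open('w2.pkl','rb'))
s=get_state();R=np.array(s["eef_rot"]);p=np.array(s["ee_pos"])
for x in (-15,-11,0,11):
  for z in (-30,-11,0,8): print(x,z,proj(C,p+R@np.array([x,0,z]))[0].round(1))
t=onz(C,(259.5,18),31.7); print('tip',t, 'shank@r160',onz(C,(260.3,160),31.7),onz(C,(259.5,40),31.7))
print('block end',onz(C,(221,219),38),onz(C,(301,219),38))
i=C[0][200:360:1,225:295]
save('z2.png',i,5) if 0 else None
save('z2.png',C[0][195:355,190:330],3.5)
E
```

```text
-15 -30 [258.8 284.2]
-15 -11 [258.6 264.1]
-15 0 [258.5 254.3]
-15 8 [258.5 247.9]
-11 -30 [258.8 276.7]
-11 -11 [258.6 257.3]
-11 0 [258.6 247.8]
-11 8 [258.5 241.6]
0 -30 [258.8 255.4]
0 -11 [258.7 237.9]
0 0 [258.6 229.5]
0 8 [258.5 223.9]
11 -30 [258.9 233.2]
11 -11 [258.7 217.9]
11 0 [258.6 210.5]
11 8 [258.6 205.6]
tip [ 543.37623725 -134.1145267    31.7       ] shank@r160 [ 527.17478443 -192.81647929   31.7       ] [ 541.05387766 -142.3292876    31.7       ]
block end [ 501.52802942 -214.09971041   38.        ] [ 538.4320878  -224.60516626   38.        ]
```

View pics/z2.png

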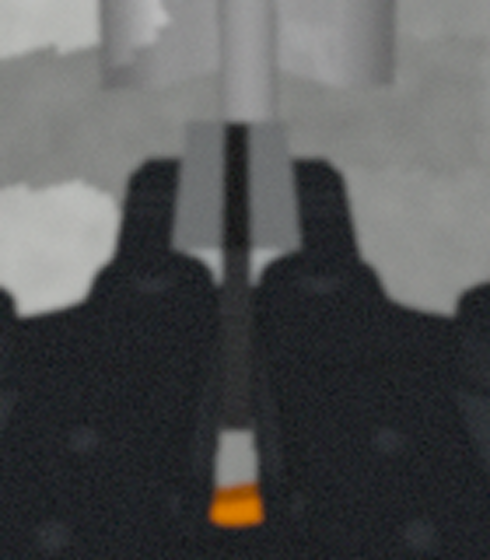

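Here is what the crop shows. The finger pads (crop rows 122-245) lie above the pin: their lower edge projects about 25 mm behind where the tip should be, so the pin is untouched below them. I'll open, go lower while watching the force, then close in small steps.

Call:
arm_command(
  commands=[
    [[0,0,0,0,0,0,0],[0,0,0,0,0,0,0],[0,0,0,0,0,0,0],[0,0,0,0,0,0,0],[0,0,0,0,0,0,0],[-0.1,0,0.5,0,0,0,0],[0,0,0.5,0,0,0,0],[0,0,0.5,0,0,0,0]],
  ],
  force=20,
)

```text
time_s: 5.1
ee_pos: [514.8, -232.9, 3.5]
eef_rot: [[0.274, 0.962, -0.0], [0.962, -0.274, 0.0], [0.0, -0.001, -1.0]]
ft_force: [0.2, 0.3, -0.5]
gripper_width: 0.996
grasp_force: 0.0
```

```bash
python3 -c "
from h import *
import pickle
rel([515.7,-233,20.7])
c=cam('wrist');pickle.dump(c,open('w3.pkl','wb'));t=cam('scene');pickle.dump(t,open('s3.pkl','wb'))
a=cv2.resize(c[0],(400,300)); p=proj(t,[[516,-232,32]])[0].astype(int)
b=cv2.resize(t[0][p[1]-45:p[1]+30,p[0]-50:p[0]+50],(400,300),interpolation=cv2.INTER_CUBIC);print(p)
save('m3.png',np.hstack([a,b]))"
```

```text
pos [ 514.79 -232.9     3.47] yaw 74.07 tilt [-5.e-04  2.e-04 -1.e+00] F [ 0.19  0.27 -0.51] t 5.1 w 0.996 j6 -12.2
to go, tool cm: [ 0.016  0.09  -1.723]
[221 250]
```

View pics/m3.png

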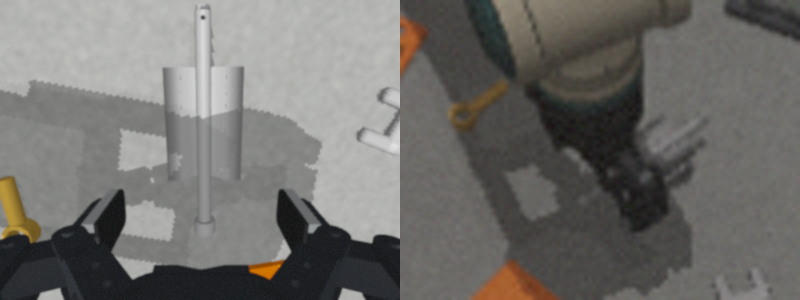

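Call:
arm_command(
  commands=[
    [[0,0,0,0,0,0,120],[0,0,0,0,0,0,120],[0,0,0,0,0,0,120],[0,0,0,0,0,0,120]],
  ],
)

```text
time_s: 5.6
ee_pos: [515.1, -233.0, 4.4]
eef_rot: [[0.274, 0.962, 0.0], [0.962, -0.274, -0.0], [-0.0, 0.0, -1.0]]
ft_force: [0.7, 0.2, -0.5]
gripper_width: 0.529
grasp_force: 0.0
```

Call:
arm_command(
  commands=[
    [[0,0,0,0,0,0,190],[0,0,0,0,0,0,190],[0,0,0,0,0,0,190]],
  ],
)

```text
time_s: 5.9
ee_pos: [515.0, -233.0, 4.2]
eef_rot: [[0.274, 0.962, 0.0], [0.962, -0.274, -0.0], [-0.0, 0.0, -1.0]]
ft_force: [0.6, -0.2, 0.1]
gripper_width: 0.256
grasp_force: 0.0
```

Call:
arm_command(
  commands=[
    [[0,0,0.3,0,0,0,190],[0,0,0.3,0,0,0,190],[0,0,0,0,0,0,190]],
  ],
)

```text
time_s: 6.2
ee_pos: [514.6, -232.8, -2.6]
eef_rot: [[0.274, 0.962, -0.001], [0.962, -0.274, 0.0], [0.0, -0.001, -1.0]]
ft_force: [-0.2, 1.0, -0.3]
gripper_width: 0.252
grasp_force: 0.0
```

Call:
arm_command(
  commands=[
    [[0,0,0.3,0,0,0,190],[0,0,0.3,0,0,0,190],[0,0,0,0,0,0,190]],
  ],
)

```text
time_s: 6.5
ee_pos: [514.7, -232.8, -8.4]
eef_rot: [[0.274, 0.962, -0.001], [0.962, -0.274, 0.0], [0.0, -0.001, -1.0]]
ft_force: [0.7, -0.8, 0.5]
gripper_width: 0.255
grasp_force: 0.0
```

```bash
python3 -c "
from h import *
import pickle
rel([515.7,-233,20.7])
c=cam('wrist');pickle.dump(c,open('w4.pkl','wb'))
save('w4.png',c[0][180:330,150:370],3.5)"
```

```text
pos [ 514.67 -232.8    -8.42] yaw 74.07 tilt [-9.e-04  4.e-04 -1.e+00] F [ 0.73 -0.75  0.47] t 6.5 w 0.255 j6 -12.2
to go, tool cm: [ 0.01   0.102 -2.912]
```

View pics/w4.png

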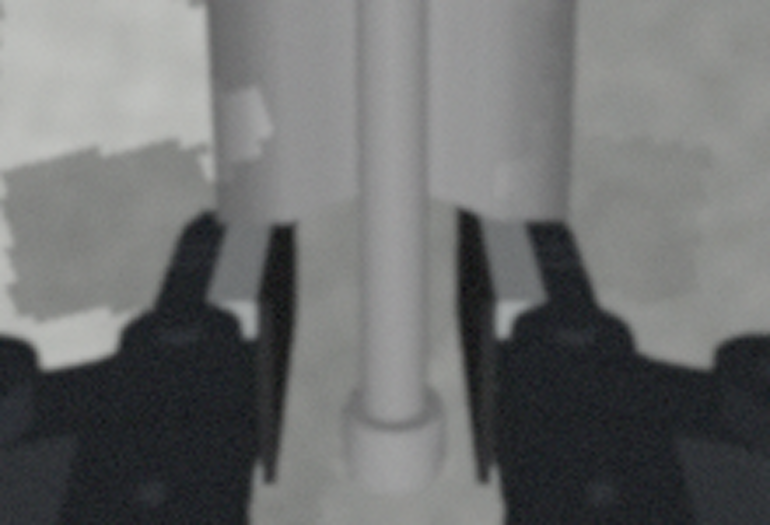

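The view now shows the pads straddling the shank. Their inner edges are at crop columns 297 and 460, the pin centre is at 393, the block end is at row 220 and the shoulder at row 410. So the real fingertips stand about 30 mm behind the nominal, and the tool should shift a little along +y.

```bash
python3 - <<'E'
from h import *
import pickle
C=pickle.load(open('w4.pkl','rb')); s=get_state();R=np.array(s["eef_rot"]);p=np.array(s["ee_pos"])
f=lambda u,v:(150+u/3.5,180+v/3.5)
for n,u,v,z in(('shoulder',393,408,33),('shank',393,150,35),('shank2',393,350,35),('blockend',250,221,38),('blockendR',560,221,38)):
    print(n,(R.T@(onz(C,f(u,v),z)-p)).round(1))
for u in(297,460):
    for z in (12,16,20): print(u,z,(R.T@(onz(C,f(u,222),z)-p)).round(1))
E
```

```text
shoulder [-13.9   1.4 -41.2]
shank [ 21.4   1.2 -43.2]
shank2 [ -4.5   1.3 -43.2]
blockend [ 14.  -15.1 -46.2]
blockendR [ 14.   20.1 -46.2]
297 12 [  1.4 -11.7 -20.2]
297 16 [  3.3 -11.4 -24.2]
297 20 [  5.2 -11.1 -28.2]
460 12 [  1.5  10.9 -20.2]
460 16 [  3.4  10.5 -24.2]
460 20 [  5.3  10.2 -28.2]
```

Call:
arm_command(
  commands=[
    [[0,0.13,0.4,0,0,0,190],[0,0,0,0,0,0,255],[0,0,0,0,0,0,255],[0,0,0,0,0,0,255],[0,0,0,0,0,0,255],[0,0,0,0,0,0,255]],
  ],
  force=20,
)

```text
time_s: 7.15
ee_pos: [516.2, -233.3, -11.8]
eef_rot: [[0.274, 0.962, -0.0], [0.962, -0.274, -0.0], [-0.0, -0.0, -1.0]]
ft_force: [-0.3, 0.0, 0.2]
gripper_width: 0.089
grasp_force: 19.4
```

```bash
python3 -c "
from h import *
import pickle
rel(None)
c=cam('wrist');pickle.dump(c,open('w5.pkl','wb'))
save('w5.png',c[0][180:330,150:370],3.5)"
```

```text
pos [ 516.21 -233.33  -11.79] yaw 74.07 tilt [-0.e+00 -1.e-04 -1.e+00] F [-0.28  0.02  0.15] t 7.15 w 0.089 j6 -12.1
```

View pics/w5.png

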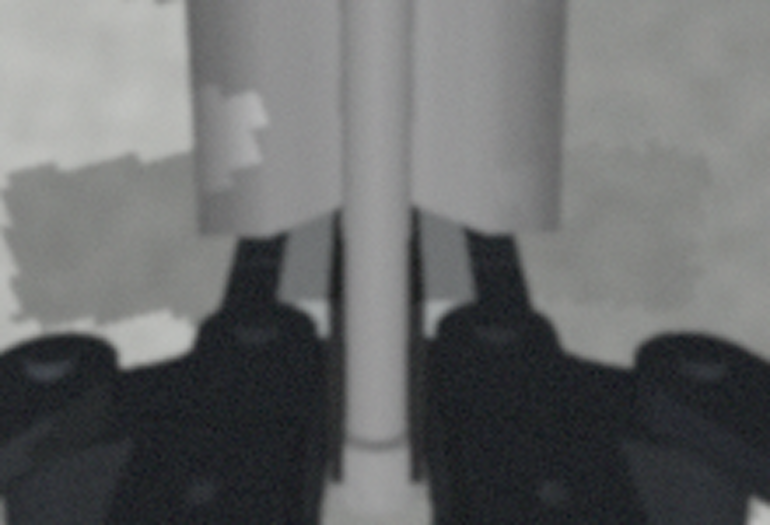

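The pin is gripped on the shank (width 7.6 mm, 19 N), with the shoulder just behind the pads at crop row 440. Next I'll firm up the grip, lift, and turn about 26° to the caliper's axis.

Call:
arm_command(
  commands=[
    [[0,0,0,0,0,0,255],[0,0,0,0,0,0,255],[0,0,-2,0,0,0,255],[0,0,-4,0,0,0,255],[0,0,-4,0,0,0,255],[0,0,-4,0,0,0,255],[0,0,-1,0,0,-0.114,255],[0,0,0,0,0,-0.114,255],[0,0,0,0,0,-0.113,255],[0,0,0,0,0,-0.113,255],[0,0,0,0,0,0,255]],
  ],
  force=60,
)

```text
time_s: 8.3
ee_pos: [516.2, -233.3, 138.2]
eef_rot: [[-0.176, 0.984, 0.0], [0.984, 0.176, -0.0], [-0.0, 0.0, -1.0]]
ft_force: [-0.3, 0.6, -0.7]
gripper_width: 0.067
grasp_force: 58.5
```

```bash
python3 -c "
from h import *
rel([581,0,140])"
```

```text
pos [ 516.22 -233.31  138.2 ] yaw 100.14 tilt [ 1.e-04 -1.e-04 -1.e+00] F [-0.26  0.62 -0.71] t 8.3 w 0.067 j6 -38.2
to go, tool cm: [21.827 10.483 -0.181]
```

Call:
arm_command(
  commands=[
    [[3.6,1.7,0,0,0,0,255],[3.6,1.7,0,0,0,0,255],[3.6,1.7,0,0,0,0,255],[3.6,1.7,0,0,0,0,255],[3.6,1.7,0,0,0,0,255],[3.6,1.7,0,0,0,0,255],[0,0,0,0,0,0,255],[0,0,0,0,0,0,255],[0,0,0,0,0,0,255],[0,0,0,0,0,0,255]],
  ],
)

```text
time_s: 9.3
ee_pos: [578.7, -3.9, 138.2]
eef_rot: [[-0.173, 0.985, -0.0], [0.985, 0.173, -0.0], [-0.0, -0.0, -1.0]]
ft_force: [-0.2, 0.3, -0.9]
gripper_width: 0.067
grasp_force: 58.6
```

```bash
python3 -c "
from h import *
import pickle
rel([581,0,140])
c=cam('wrist');pickle.dump(c,open('w6.pkl','wb'));t=cam('top');s=cam('scene');pickle.dump((t,s),open('ts6.pkl','wb'))
save('w6.png',c[0],1.55)"
```

```text
pos [578.71  -3.93 138.2 ] yaw 99.94 tilt [-0.e+00 -3.e-04 -1.e+00] F [-0.25  0.33 -0.86] t 9.3 w 0.067 j6 -14.0
to go, tool cm: [ 0.348  0.293 -0.18 ]
```

View pics/w6.png

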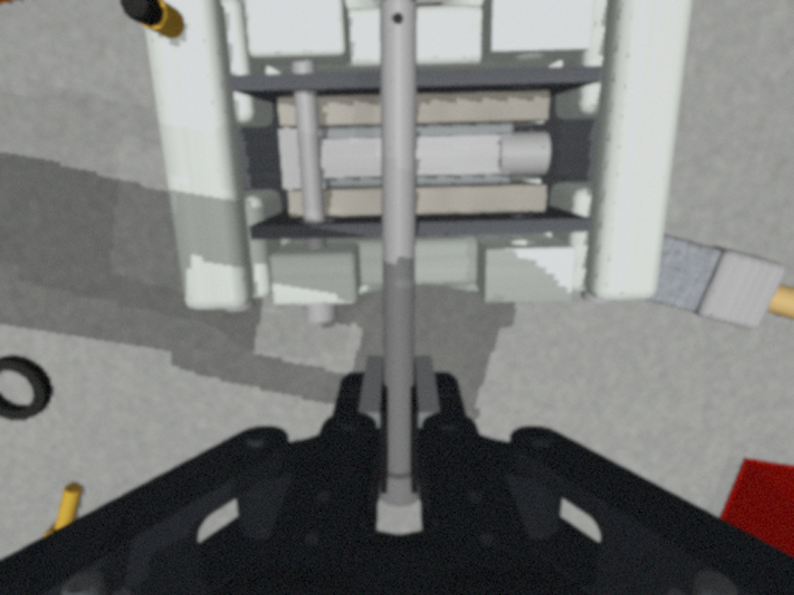

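The view shows the caliper clearly. The open near ear's top face spans (484,250)-(577,300), the fitted near ear spans (271,250)-(358,303), and the fitted pin head is at (321,318). The open far ear's inner edge is at (490-592,50). The held pin runs from (398,18) to its shoulder at (399,478). I'll take the edges numerically.

```bash
python3 - <<'E'
from h import *
import pickle
C=pickle.load(open('w6.pkl','rb')); g=cv2.cvtColor(C[0],cv2.COLOR_RGB2GRAY).astype(int)
for r in (164,170,176,182,188): print(r,'R ear L',g[r,304:322],'R',g[r,362:380])
for r in (164,170,176,182,188): print(r,'L ear L',g[r,166:184],'R',g[r,224:242])
for c in (325,340,355,365): print(c,'front',g[186:202,c],'back',g[152:168,c])
for c in (180,190,220): print(c,'Lfront',g[188:204,c])
for r in (10,20,26): print(r,'far L',g[r,308:326],'R',g[r,376:392])
for c in (330,350,370): print(c,'far inner',g[26:48,c])
for r in (60,90,120,135,205): print(r,'fpin',g[r,188:216])
for r in (20,60,100,150,250,290,300,305,308,311,314): print(r,'pin',g[r,242:274])
E
```

```text
164 R ear L [157 155 150 138 113 104  99 102 111 137 159 171 174 173 173 173 175 175] R [217 217 216 216 217 216 216 215 210 208 209 211 209 208 203 187 151 119]
170 R ear L [162 159 150 135 114  99 100 103 112 136 158 168 171 173 172 171 171 172] R [217 217 218 216 217 217 217 212 208 205 205 207 205 192 171 146 121 108]
176 R ear L [161 161 153 133 112 102 101 104 120 148 165 174 176 174 176 174 175 174] R [217 217 217 216 216 218 216 211 209 208 211 211 210 208 193 164 128 110]
182 R ear L [149 143 136 120 106 103  99 102 118 144 164 171 173 171 172 171 172 172] R [216 217 216 217 216 215 214 209 207 208 208 207 202 186 158 128 109 107]
188 R ear L [123 121 122 123 113 107 102 106 122 147 163 169 171 169 170 168 169 169] R [169 169 171 180 189 192 182 168 160 161 162 157 143 125 116 118 119 120]
164 L ear L [155 153 148 143 136 121 114 108 111 120 127 128 128 127 128 133 130 131] R [140 137 135 127 115 105 101 116 139 151 159 160 161 160 158 160 159 159]
170 L ear L [192 190 186 180 169 156 138 126 131 147 154 157 158 158 156 158 156 158] R [157 154 151 142 129 111 102 112 132 153
[... 3551 characters left out ...]
  20]
300 pin [ 22  24  20  32  32  31  39  54  85 105 114 113 116 118 121 120 122 122
 119 119 112 103  85  57  34  33  35  29  28  20  31  28]
305 pin [ 26  29  28  24  29  30  34  51  73  84  93 101 101 106 108 110 107 106
  99  96  95  86  73  48  37  34  30  31  22  32  30  29]
308 pin [ 25  23  24  28  28  34  43  61  86  99 104 105 102  99  98  98  97  97
  99  99 101  98  84  65  44  36  30  33  29  18  33  19]
311 pin [ 25  33  34  39  33  37  48  71  98 114 122 123 126 128 122 126 124 122
 122 118 119 114  98  70  47  34  41  33  41  32  32  26]
314 pin [ 32  30  44  46  39  40  48  76 104 118 123 125 126 123 123 125 123 126
 124 123 122 116 103  76  47  30  46  46  54  40  33  28]
```

```bash
cat > cal.py <<'E'
from h import *
import pickle
C=pickle.load(open('w6.pkl','rb')); R=np.array([[-.1727,.985,0],[.985,.1727,0],[0,0,-1.]]); p=np.array([578.71,-3.93,138.2])
def show(n,px,z):
    w=onz(C,px,z); print(n,'world',w.round(1),'tool',(R.T@(w-p)).round(1)); return w
a=show('fp60',(196.6,60),110);b=show('fp90',(198.8,90),110);c=show('fp120',(200.3,120),110);d=show('fp135',(201.1,135),110);h=show('fhead205',(206,205),110)
P=np.array([a,b,c,d,h])[:,:2]; k=np.polyfit(P[:,1],P[:,0],1); yaw=np.degrees(np.arctan(-k[0])); print('yaw',yaw,'resid',P[:,0]-np.polyval(k,P[:,1]))
L1=show('L ear l',(175,178),122);L2=show('L ear r',(227.8,178),122);R1=show('R ear l',(312.5,178),122);R2=show('R ear r',(369.5,178),122)
show('Rfront',(325,194.3),122);show('Lfront',(220,196),122);show('Lfront',(180,196),122)
show('far l',(316.5,22),122);show('far r',(390,22),122);show('far inner',(330,32.3),122);show('far inner',(370,31.5),122)
show('near back',(330,160),122);show('near back',(365,159),122)
# held pin axis z: TCP z +43.5
z=p[2]+43.5
for r,(l,rr) in {20:(245,267.5),60:(244.5,268),100:(245.5,267.5),150:(246,266.8),290:(249.3,265)}.items(): show('pin%d'%r,((l+rr)/2,r),z)
show('shoulder',(257,307),z+2)
E
python3 cal.py
```

```text
fp60 world [529.7  78.4 110. ] tool [ 89.5 -34.1  28.2]
fp90 world [532.8  62.8 110. ] tool [ 73.6 -33.7  28.2]
fp120 world [535.8  46.4 110. ] tool [ 57.  -33.6  28.2]
fp135 world [537.3  37.8 110. ] tool [ 48.3 -33.6  28.2]
fhead205 world [545.8  -4.8 110. ] tool [  4.8 -32.5  28.2]
yaw 10.93565160376006 resid [ 0.00734861  0.1650612  -0.0813304  -0.17829391  0.0872145 ]
L ear l world [527.5  12.7 122. ] tool [ 25.2 -47.6  16.2]
L ear r world [557.3  17.9 122. ] tool [ 25.2 -17.3  16.2]
R ear l world [605.1  26.3 122. ] tool [25.3 31.2 16.2]
R ear r world [637.2  32.  122. ] tool [25.3 63.8 16.2]
Rfront world [614.4  18.1 122. ] tool [15.5 38.9 16.2]
Lfront world [554.4   6.4 122. ] tool [ 14.4 -22.2  16.2]
Lfront world [531.5   2.4 122. ] tool [ 14.4 -45.4  16.2]
far l world [589.3 105.8 122. ] tool [106.2  29.3  16.2]
far r world [625.7 112.1 122. ] tool [106.2  66.3  16.2]
far inner world [597.1 102.3 122. ] tool [101.5  36.4  16.2]
far inner world [617.  106.2 122. ] tool [101.9  56.7  16.2]
near back world [612.5  38.3 122. ] tool [35.7 40.6 16.2]
near back world [631.8  42.2 122. ] tool [36.3 60.2 16.2]
pin20 world [561.5  89.7 181.7] tool [ 95.2  -0.8 -43.5]
pin60 world [563.6  77.3 181.7] tool [ 82.6  -0.8 -43.5]
pin100 world [566.   64.1 181.7] tool [ 69.2  -0.7 -43.5]
pin150 world [569.1  46.2 181.7] tool [ 51.1  -0.8 -43.5]
pin290 world [579.8 -12.8 181.7] tool [ -8.9  -0.5 -43.5]
shoulder world [580.9 -19.7 183.7] tool [-15.9  -0.5 -45.5]
```

Call:
arm_command(
  commands=[
    [[0,0,0,0,0,-0.0157,255],[0,0,0,0,0,0,255],[0,0,0,0,0,0,255]],
  ],
)

```text
time_s: 9.75
ee_pos: [578.9, -2.9, 138.2]
eef_rot: [[-0.19, 0.982, 0.0], [0.982, 0.19, -0.0], [-0.0, 0.0, -1.0]]
ft_force: [-0.5, 0.8, -1.0]
gripper_width: 0.068
grasp_force: 58.6
```

```bash
cat >> h.py <<'E'
v=np.array([-.19,.982,0]);w=np.array([.982,.19,0]);M=np.array([622.6,19.5,0])
def ins():
    s=get_state();p=np.array(s["ee_pos"]);F=np.array(s["ft_force"]);d=p-M
    print("depth",(d@v+101).round(2),"lat",(d@w-.55).round(2),"dz",(p[2]-66.5).round(2),"F along/lat/z",(F@v).round(1),(F@w).round(1),F[2].round(1),"tq",np.round(s["torque"],2)); rel(None)
E
python3 -c "
from h import *
rel(M-v*116+.55*w+[0,0,138.2]);ins()"
```

```text
pos [578.86  -2.9  138.22] yaw 100.97 tilt [ 1.e-04 -1.e-04 -1.e+00] F [-0.49  0.77 -0.99] t 9.75 w 0.068 j6 -14.9
to go, tool cm: [-1.0236e+01  4.7710e+00  3.0000e-03]
depth 87.32 lat -47.76 dz 71.72 F along/lat/z 0.9 -0.3 -1.0 tq [-0.04 -0.03 -0.03]
pos [578.86  -2.9  138.22] yaw 100.97 tilt [ 1.e-04 -1.e-04 -1.e+00] F [-0.49  0.77 -0.99] t 9.75 w 0.068 j6 -14.9
```

Call:
arm_command(
  commands=[
    [[-3.5,1.6,0,0,0,0,255],[-3.5,1.6,0,0,0,0,255],[-3.3,1.5,0,0,0,0,255],[0,0,0,0,0,0,255],[0,0,3.5,0,0,0,255],[0,0,3.5,0,0,0,255],[0,0,0,0,0,0,255],[0,0,0,0,0,0,255],[0,0,0,0,0,0,255],[0,0,0,0,0,0,255]],
  ],
)

```text
time_s: 10.75
ee_pos: [645.9, -95.0, 71.0]
eef_rot: [[-0.191, 0.982, 0.004], [0.982, 0.191, -0.001], [-0.002, 0.004, -1.0]]
ft_force: [-0.7, -0.0, -0.6]
gripper_width: 0.071
grasp_force: 58.7
```

```bash
python3 -c "
from h import *
ins()
import pickle
t=cam('top');s=cam('scene');c=cam('wrist');pickle.dump((t,s,c),open('c7.pkl','wb'))"
```

```text
depth -15.9 lat 0.55 dz 4.54 F along/lat/z 0.1 -0.7 -0.6 tq [-0.04 -0.02  0.02]
pos [645.88 -95.03  71.04] yaw 101.0 tilt [ 4.2e-03 -9.0e-04 -1.0e+00] F [-0.71 -0.05 -0.63] t 10.75 w 0.071 j6 -22.6
```

Call:
arm_command(
  commands=[
    [[0,0,0,0,0,0,255],[0,0,0,0,0,0,255],[0,0,0,0,0,0,255],[0,0,0,0,0,0,255]],
  ],
)

```text
time_s: 11.3
ee_pos: [644.6, -95.0, 68.1]
eef_rot: [[-0.19, 0.982, -0.0], [0.982, 0.19, -0.0], [-0.0, -0.0, -1.0]]
ft_force: [0.3, 0.2, 0.2]
gripper_width: 0.068
grasp_force: 58.7
```

```bash
python3 -c "
from h import *
ins()"
```

```text
depth -15.59 lat -0.71 dz 1.63 F along/lat/z 0.2 0.3 0.2 tq [-0.03 -0.05 -0.03]
pos [644.59 -94.98  68.13] yaw 100.98 tilt [-1.e-04 -1.e-04 -1.e+00] F [0.26 0.2  0.21] t 11.3 w 0.068 j6 -22.6
```

Call:
arm_command(
  commands=[
    [[0.5,0.07,0.16,0,0,0,255],[0.5,0,0,0,0,0,255],[0.3,0,0,0,0,0,255],[0,0,0,0,0,0,255],[0,0,0,0,0,0,255],[0,0,0,0,0,0,255],[0,0,0,0,0,0,255]],
  ],
)

```text
time_s: 12.0
ee_pos: [642.9, -82.2, 66.6]
eef_rot: [[-0.19, 0.982, 0.0], [0.982, 0.19, -0.0], [-0.0, 0.0, -1.0]]
ft_force: [0.3, 0.4, -1.2]
gripper_width: 0.07
grasp_force: 58.7
```

```bash
python3 -c "
from h import *
ins()"
```

```text
depth -2.73 lat 0.02 dz 0.14 F along/lat/z 0.3 0.4 -1.2 tq [-0.    0.01 -0.01]
pos [642.86 -82.21  66.64] yaw 100.97 tilt [ 1.e-04 -1.e-04 -1.e+00] F [ 0.28  0.39 -1.19] t 12.0 w 0.07 j6 -21.5
```

Call:
arm_command(
  commands=[
    [[0.1,0,0,0,0,0,255],[0.1,0,0,0,0,0,255],[0.1,0,0,0,0,0,255],[0.1,0,0,0,0,0,255],[0,0,0,0,0,0,255],[0,0,0,0,0,0,255]],
  ],
)

```text
time_s: 12.6
ee_pos: [642.1, -78.1, 66.6]
eef_rot: [[-0.191, 0.982, 0.0], [0.982, 0.191, -0.0], [-0.0, 0.0, -1.0]]
ft_force: [-0.9, -0.1, -0.8]
gripper_width: 0.067
grasp_force: 58.7
```

Call:
arm_command(
  commands=[
    [[0.1,0,0,0,0,0,255],[0.1,0,0,0,0,0,255],[0.1,0,0,0,0,0,255],[0,0,0,0,0,0,255],[0,0,0,0,0,0,255]],
  ],
)

```text
time_s: 13.1
ee_pos: [641.5, -75.2, 66.6]
eef_rot: [[-0.191, 0.982, 0.0], [0.982, 0.191, -0.0], [-0.0, 0.0, -1.0]]
ft_force: [0.0, -0.4, -0.3]
gripper_width: 0.07
grasp_force: 58.7
```

```bash
python3 -c "
from h import *
ins()"
```

```text
depth 4.45 lat 0.03 dz 0.12 F along/lat/z -0.4 -0.1 -0.3 tq [-0.02 -0.05 -0.03]
pos [641.5  -75.16  66.62] yaw 100.99 tilt [ 1.e-04 -1.e-04 -1.e+00] F [ 0.02 -0.4  -0.32] t 13.1 w 0.07 j6 -20.9
```

Call:
arm_command(
  commands=[
    [[0.1,0,0,0,0,0,255],[0.1,0,0,0,0,0,255],[0.1,0,0,0,0,0,255],[0,0,0,0,0,0,255],[0,0,0,0,0,0,255]],
  ],
)

```text
time_s: 13.6
ee_pos: [640.9, -72.2, 66.6]
eef_rot: [[-0.191, 0.982, 0.0], [0.982, 0.191, -0.0], [-0.0, 0.0, -1.0]]
ft_force: [0.3, -0.6, -0.5]
gripper_width: 0.065
grasp_force: 58.7
```

Call:
arm_command(
  commands=[
    [[0.15,0,0,0,0,0,255],[0.15,0,0,0,0,0,255],[0.1,0,0,0,0,0,255],[0,0,0,0,0,0,255],[0,0,0,0,0,0,255]],
  ],
)

```text
time_s: 14.1
ee_pos: [640.2, -68.3, 66.6]
eef_rot: [[-0.191, 0.982, 0.0], [0.982, 0.191, -0.0], [-0.0, 0.0, -1.0]]
ft_force: [0.1, 0.3, -0.1]
gripper_width: 0.068
grasp_force: 58.7
```

```bash
python3 -c "
from h import *
ins()"
```

```text
depth 11.45 lat 0.03 dz 0.11 F along/lat/z 0.2 0.1 -0.1 tq [ 0.   -0.05  0.03]
pos [640.18 -68.29  66.61] yaw 100.99 tilt [ 1.e-04 -1.e-04 -1.e+00] F [ 0.06  0.26 -0.09] t 14.1 w 0.068 j6 -20.4
```

Call:
arm_command(
  commands=[
    [[0.2,0,0,0,0,0,255],[0.2,0,0,0,0,0,255],[0.2,0,0,0,0,0,255],[0.2,0,0,0,0,0,255],[0,0,0,0,0,0,255],[0,0,0,0,0,0,255]],
  ],
)

```text
time_s: 14.7
ee_pos: [638.6, -60.4, 66.6]
eef_rot: [[-0.191, 0.982, -0.0], [0.982, 0.191, -0.0], [-0.0, -0.0, -1.0]]
ft_force: [-0.4, -0.9, -0.7]
gripper_width: 0.07
grasp_force: 58.7
```

Call:
arm_command(
  commands=[
    [[0,0.08,0,0,0,0,255],[0,0.07,0,0,0,0,255],[0,0,0,0,0,0,255],[0,0,0,0,0,0,255]],
  ],
)

```text
time_s: 15.1
ee_pos: [640.1, -60.3, 66.5]
eef_rot: [[-0.19, 0.982, -0.0], [0.982, 0.19, -0.0], [-0.0, -0.0, -1.0]]
ft_force: [-1.0, -0.1, -0.5]
gripper_width: 0.069
grasp_force: 58.7
```

```bash
python3 -c "
from h import *
ins()"
```

```text
depth 19.36 lat 1.49 dz 0.03 F along/lat/z 0.1 -1.0 -0.5 tq [-0.05  0.05  0.06]
pos [640.1  -60.25  66.53] yaw 100.98 tilt [-1.e-04 -1.e-04 -1.e+00] F [-1.04 -0.13 -0.47] t 15.1 w 0.069 j6 -19.6
```

Call:
arm_command(
  commands=[
    [[0,-0.15,0,0,0,0,255],[0,-0.15,0,0,0,0,255],[0,0,0,0,0,0,255],[0,0,0,0,0,0,255]],
  ],
)

```text
time_s: 15.5
ee_pos: [637.3, -60.8, 66.8]
eef_rot: [[-0.19, 0.982, 0.001], [0.982, 0.19, -0.0], [-0.0, 0.001, -1.0]]
ft_force: [1.3, 0.6, -1.3]
gripper_width: 0.07
grasp_force: 58.8
```

```bash
python3 -c "
from h import *
ins()"
```

```text
depth 19.38 lat -1.34 dz 0.29 F along/lat/z 0.3 1.4 -1.3 tq [-0.04 -0.24 -0.14]
pos [637.33 -60.77  66.79] yaw 100.98 tilt [ 6.e-04 -1.e-04 -1.e+00] F [ 1.29  0.58 -1.25] t 15.5 w 0.07 j6 -19.7
```

Call:
arm_command(
  commands=[
    [[0,0.14,0,0,0,0,255],[0,0,0,0,0,0,255],[0,0,0,0,0,0,255],[0,0,0,0,0,0,255]],
  ],
)

```text
time_s: 15.9
ee_pos: [638.5, -60.5, 66.5]
eef_rot: [[-0.191, 0.982, -0.0], [0.982, 0.191, -0.0], [-0.0, -0.0, -1.0]]
ft_force: [-1.0, -0.6, -0.2]
gripper_width: 0.067
grasp_force: 58.7
```

```bash
python3 -c "
from h import *
import pickle
ins()
c=cam('wrist');pickle.dump(c,open('w8.pkl','wb'));g=cv2.cvtColor(c[0],cv2.COLOR_RGB2GRAY).astype(int)
np.set_printoptions(linewidth=220)
s=get_state();R=np.array(s['eef_rot']);p=np.array(s['ee_pos'])
f=lambda x,y,z:proj(c,M+[0,0,z]+v*x+w*y)[0].round(1)
print('ear front edge',f(0,-16,122),f(0,0,122),f(0,16,122),'tip if above',f(10,0,110),f(0,0,110))
for r in range(0,150,8): print(r,g[r,196:324:4])
print(g[0:140:2,257])
"
```

```text
depth 19.47 lat -0.18 dz 0.02 F along/lat/z -0.4 -1.1 -0.2 tq [-0.03 -0.03  0.03]
pos [638.45 -60.46  66.52] yaw 100.99 tilt [-3.e-04 -1.e-04 -1.e+00] F [-1.   -0.56 -0.17] t 15.9 w 0.067 j6 -19.7
ear front edge [206.7  59.7] [257.6  59.7] [308.6  59.8] tip if above [257.7  32. ] [257.6  63.3]
0 [ 39  40  83 216 216 215 216 216 216 216 216 215 216 216 216 215 215 216 215 217 215 217 215 216 217 216 216 216 215 187  97 116]
8 [ 55  57  67 215 215 215 217 216 216 216 217 217 215 216 217 215 216 215 216 214 216 216 215 215 216 216 216 215 216 188 102 116]
16 [216 216 216 217 216 216 216 216 216 217 217 215 214 215 216 216 216 215 217 215 216 216 216 215 215 217 215 216 216 176 108 127]
24 [216 216 216 216 216 216 216 217 215 216 215 216 216 216 215 215 216 217 217 217 215 216 216 216 216 216 217 218 216 163 101 131]
32 [216 215 216 215 215 216 216 216 216 218 217 216 216 216 215 216 216 217 216 216 217 216 216 214 215 216 215 216 216 154 103 131]
40 [217 217 217 216 217 215 217 216 216 217 216 215 216 215 216 217 217 215 216 216 216 215 216 216 216 215 217 218 216 139 108 149]
48 [217 2
[... 1308 characters left out ...]
53 155 156 155]
128 [113 145 151 149 148 148 148 147 148 153 150 147 152 130 159 176 170 152 120 154 157 154 153 157 155 158 156 157 158 155 155 156]
136 [110 105 103 101 106 110 122 138 144 152 152 150 148 131 160 175 170 153 118 155 158 156 157 155 153 155 152 154 152 157 157 157]
144 [102 105 108 107 103 103 105 109 106 102 103 105 114 129 158 174 171 149 115 152 153 156 157 159 159 160 159 158 157 162 158 152]
[215 216 216 216 216 216 216 217 217 216 216 216 216 216 216 216 216 216 216 217 216 216 217 216 216 217 216 215 215 197 116 115 177 188 189 188 186 188 189 187 189 187 188 188 187 188 188 188 188 188 188 183 178 180
 179 176 178 178 178 178 177 177 176 179 177 176 179 177 177 178]
```

The numbers show the pin vanishing at the ear's front edge (row 60, predicted 59.7), centred between the ear's sides. It is in the bore, so I'll ease on to the near pad eye.

Call:
arm_command(
  commands=[
    [[0.1,0.02,0.04,0,0,0,255],[0.15,0,0,0,0,0,255],[0.15,0,0,0,0,0,255],[0,0,0,0,0,0,255],[0,0,0,0,0,0,255]],
  ],
)

```text
time_s: 16.45
ee_pos: [638.0, -56.4, 66.2]
eef_rot: [[-0.191, 0.982, 0.0], [0.982, 0.191, -0.0], [-0.0, 0.0, -1.0]]
ft_force: [0.3, -0.0, -1.2]
gripper_width: 0.069
grasp_force: 58.7
```

Call:
arm_command(
  commands=[
    [[0.1,0,0,0,0,0,255],[0.1,0,0,0,0,0,255],[0,0,0,0,0,0,255],[0,0,0,0,0,0,255]],
  ],
)

```text
time_s: 16.85
ee_pos: [637.6, -54.5, 66.2]
eef_rot: [[-0.191, 0.982, 0.0], [0.982, 0.191, -0.0], [-0.0, 0.0, -1.0]]
ft_force: [-1.1, 0.2, -1.1]
gripper_width: 0.067
grasp_force: 58.7
```

```bash
python3 -c "
from h import *
ins()"
```

```text
depth 25.46 lat 0.11 dz -0.29 F along/lat/z 0.4 -1.0 -1.1 tq [-0.07  0.01 -0.01]
pos [637.6  -54.53  66.21] yaw 100.99 tilt [ 1.e-04 -1.e-04 -1.e+00] F [-1.11  0.22 -1.08] t 16.85 w 0.067 j6 -19.2
```

Call:
arm_command(
  commands=[
    [[0.1,0,0,0,0,0,255],[0.1,0,0,0,0,0,255],[0,0,0,0,0,0,255],[0,0,0,0,0,0,255]],
  ],
)

```text
time_s: 17.25
ee_pos: [637.2, -52.6, 66.2]
eef_rot: [[-0.191, 0.982, 0.0], [0.982, 0.191, -0.0], [-0.0, 0.0, -1.0]]
ft_force: [-0.0, 0.1, -1.9]
gripper_width: 0.069
grasp_force: 59.1
```

Call:
arm_command(
  commands=[
    [[0.1,0,0,0,0,0,255],[0.1,0,0,0,0,0,255],[0,0,0,0,0,0,255],[0,0,0,0,0,0,255]],
  ],
)

```text
time_s: 17.65
ee_pos: [636.8, -50.6, 66.2]
eef_rot: [[-0.191, 0.982, 0.0], [0.982, 0.191, -0.0], [-0.0, -0.0, -1.0]]
ft_force: [-0.8, -0.0, -0.1]
gripper_width: 0.069
grasp_force: 59.2
```

Call:
arm_command(
  commands=[
    [[0.1,0,0,0,0,0,255],[0.1,0,0,0,0,0,255],[0,0,0,0,0,0,255],[0,0,0,0,0,0,255]],
  ],
)

```text
time_s: 18.05
ee_pos: [636.5, -48.6, 66.2]
eef_rot: [[-0.191, 0.982, 0.0], [0.982, 0.191, -0.0], [-0.0, 0.0, -1.0]]
ft_force: [-0.1, -0.6, -0.4]
gripper_width: 0.071
grasp_force: 59.2
```

```bash
python3 -c "
from h import *
ins()"
```

```text
depth 31.48 lat 0.12 dz -0.27 F along/lat/z -0.6 -0.2 -0.4 tq [-0.   -0.02 -0.  ]
pos [636.46 -48.61  66.23] yaw 100.99 tilt [ 1.e-04 -1.e-04 -1.e+00] F [-0.12 -0.63 -0.45] t 18.05 w 0.071 j6 -18.7
```

Call:
arm_command(
  commands=[
    [[0.2,0,0,0,0,0,255],[0.2,0,-0.02,0,0,0,255],[0.2,0,0,0,0,0,255],[0.2,0,0,0,0,0,255],[0,0,0,0,0,0,255]],
  ],
)

```text
time_s: 18.55
ee_pos: [634.9, -40.5, 66.4]
eef_rot: [[-0.191, 0.982, 0.0], [0.982, 0.191, -0.0], [-0.0, 0.0, -1.0]]
ft_force: [0.1, -0.2, -0.3]
gripper_width: 0.069
grasp_force: 59.2
```

Call:
arm_command(
  commands=[
    [[0.15,0,0,0,0,0,255],[0.15,0,0,0,0,0,255],[0.15,0,0,0,0,0,255],[0,0,0,0,0,0,255]],
  ],
)

```text
time_s: 18.95
ee_pos: [634.0, -36.2, 66.4]
eef_rot: [[-0.191, 0.982, -0.0], [0.982, 0.191, -0.0], [-0.0, -0.0, -1.0]]
ft_force: [-0.2, -1.0, -0.3]
gripper_width: 0.066
grasp_force: 59.3
```

```bash
python3 -c "
from h import *
ins()"
```

```text
depth 44.13 lat 0.08 dz -0.13 F along/lat/z -1.0 -0.4 -0.3 tq [-0.04  0.07  0.06]
pos [634.02 -36.2   66.37] yaw 100.99 tilt [-0.e+00 -1.e-04 -1.e+00] F [-0.25 -1.04 -0.27] t 18.95 w 0.066 j6 -17.6
```

Call:
arm_command(
  commands=[
    [[0.1,0,0,0,0,0,255],[0.1,0,0,0,0,0,255],[0.1,0,0,0,0,0,255],[0,0,0,0,0,0,255]],
  ],
)

```text
time_s: 19.35
ee_pos: [633.5, -33.3, 66.4]
eef_rot: [[-0.191, 0.982, 0.0], [0.982, 0.191, -0.0], [-0.0, 0.0, -1.0]]
ft_force: [0.1, -0.2, -0.8]
gripper_width: 0.066
grasp_force: 59.3
```

Call:
arm_command(
  commands=[
    [[0.1,0,0,0,0,0,255],[0.1,0,0,0,0,0,255],[0.1,0,0,0,0,0,255],[0,0,0,0,0,0,255]],
  ],
)

```text
time_s: 19.75
ee_pos: [632.9, -30.5, 66.4]
eef_rot: [[-0.19, 0.982, 0.0], [0.982, 0.19, -0.0], [-0.0, 0.0, -1.0]]
ft_force: [0.4, -2.0, -0.3]
gripper_width: 0.068
grasp_force: 59.3
```

Call:
arm_command(
  commands=[
    [[0.1,0,0,0,0,0,255],[0.1,0,0,0,0,0,255],[0.1,0,0,0,0,0,255],[0,0,0,0,0,0,255]],
  ],
)

```text
time_s: 20.15
ee_pos: [632.3, -27.3, 66.4]
eef_rot: [[-0.191, 0.982, -0.0], [0.982, 0.191, 0.0], [0.0, 0.0, -1.0]]
ft_force: [0.9, -0.6, -0.8]
gripper_width: 0.069
grasp_force: 59.3
```

```bash
python3 -c "
from h import *
ins()"
```

```text
depth 53.22 lat 0.11 dz -0.12 F along/lat/z -0.8 0.8 -0.8 tq [-0.14 -0.04 -0.03]
pos [632.32 -27.28  66.38] yaw 100.99 tilt [-0.e+00  2.e-04 -1.e+00] F [ 0.9  -0.62 -0.83] t 20.15 w 0.069 j6 -16.8
```

The 2 N bump at about 50 mm was the spring, and the nose now rides over it.

Call:
arm_command(
  commands=[
    [[0.15,0,0,0,0,0,255],[0.15,0,0,0,0,0,255],[0.15,0,0,0,0,0,255],[0.15,0,0,0,0,0,255],[0,0,0,0,0,0,255]],
  ],
)

```text
time_s: 20.65
ee_pos: [631.1, -21.2, 66.4]
eef_rot: [[-0.191, 0.982, -0.0], [0.982, 0.191, 0.0], [0.0, -0.0, -1.0]]
ft_force: [0.6, -0.7, -1.3]
gripper_width: 0.069
grasp_force: 59.2
```

Call:
arm_command(
  commands=[
    [[0.2,0,0,0,0,0,255],[0.2,0,0,0,0,0,255],[0.2,0,0,0,0,0,255],[0.2,0,0,0,0,0,255],[0,0,0,0,0,0,255]],
  ],
)

```text
time_s: 21.15
ee_pos: [629.6, -13.2, 66.4]
eef_rot: [[-0.191, 0.982, -0.0], [0.982, 0.191, 0.001], [0.001, -0.0, -1.0]]
ft_force: [0.5, 0.8, -1.2]
gripper_width: 0.07
grasp_force: 59.3
```

Call:
arm_command(
  commands=[
    [[0.2,0,0,0,0,0,255],[0.2,0,0,0,0,0,255],[0.2,0,0,0,0,0,255],[0.1,0,0,0,0,0,255],[0,0,0,0,0,0,255]],
  ],
)

```text
time_s: 21.65
ee_pos: [628.3, -6.6, 66.4]
eef_rot: [[-0.191, 0.982, -0.0], [0.982, 0.191, 0.0], [0.0, -0.0, -1.0]]
ft_force: [-0.1, -0.8, -0.7]
gripper_width: 0.072
grasp_force: 59.3
```

```bash
python3 -c "
from h import *
ins()"
```

```text
depth 74.3 lat 0.08 dz -0.13 F along/lat/z -0.8 -0.3 -0.7 tq [-0.05 -0.06 -0.01]
pos [628.29  -6.58  66.37] yaw 101.0 tilt [-1.e-04  3.e-04 -1.e+00] F [-0.1  -0.83 -0.74] t 21.65 w 0.072 j6 -15.0
```

Call:
arm_command(
  commands=[
    [[0.1,0,0.02,0,0,0,255],[0.1,0,0,0,0,0,255],[0.1,0,0,0,0,0,255],[0,0,0,0,0,0,255]],
  ],
)

```text
time_s: 22.05
ee_pos: [627.8, -3.8, 66.3]
eef_rot: [[-0.191, 0.982, 0.0], [0.982, 0.191, 0.0], [0.0, 0.0, -1.0]]
ft_force: [0.2, -1.1, -0.1]
gripper_width: 0.07
grasp_force: 59.3
```

Call:
arm_command(
  commands=[
    [[0.1,0,0,0,0,0,255],[0.1,0,0,0,0,0,255],[0,0,0,0,0,0,255]],
  ],
)

```text
time_s: 22.35
ee_pos: [627.3, -1.9, 66.2]
eef_rot: [[-0.191, 0.982, -0.0], [0.982, 0.191, 0.0], [0.0, -0.0, -1.0]]
ft_force: [0.2, -0.9, 0.5]
gripper_width: 0.065
grasp_force: 59.3
```

Call:
arm_command(
  commands=[
    [[0.1,0,0,0,0,0,255],[0.1,0,0,0,0,0,255],[0,0,0,0,0,0,255]],
  ],
)

```text
time_s: 22.65
ee_pos: [626.9, 0.2, 66.2]
eef_rot: [[-0.191, 0.982, -0.0], [0.982, 0.191, 0.0], [0.0, -0.0, -1.0]]
ft_force: [-0.0, -1.5, 0.7]
gripper_width: 0.07
grasp_force: 59.3
```

Call:
arm_command(
  commands=[
    [[0.1,0,0,0,0,0,255],[0.1,0,0,0,0,0,255],[0,0,0,0,0,0,255]],
  ],
)

```text
time_s: 22.95
ee_pos: [626.6, 2.2, 66.2]
eef_rot: [[-0.191, 0.982, -0.0], [0.982, 0.191, 0.0], [0.0, -0.0, -1.0]]
ft_force: [-0.5, -1.1, 0.5]
gripper_width: 0.068
grasp_force: 59.3
```

```bash
python3 -c "
from h import *
ins()"
```

```text
depth 83.21 lat 0.07 dz -0.32 F along/lat/z -1.0 -0.7 0.5 tq [-0.14  0.13  0.06]
pos [626.59   2.16  66.18] yaw 101.0 tilt [-1.e-04  2.e-04 -1.e+00] F [-0.52 -1.1   0.54] t 22.95 w 0.068 j6 -14.2
```

Call:
arm_command(
  commands=[
    [[0.1,0,-0.03,0,0,0,255],[0.1,0,0,0,0,0,255],[0,0,0,0,0,0,255],[0,0,0,0,0,0,255]],
  ],
)

```text
time_s: 23.35
ee_pos: [626.2, 4.1, 66.4]
eef_rot: [[-0.191, 0.982, -0.0], [0.982, 0.191, 0.0], [0.0, -0.0, -1.0]]
ft_force: [-0.9, -0.8, 0.5]
gripper_width: 0.068
grasp_force: 59.3
```

Call:
arm_command(
  commands=[
    [[0.1,0,0,0,0,0,255],[0.1,0,0,0,0,0,255],[0,0,0,0,0,0,255]],
  ],
)

```text
time_s: 23.65
ee_pos: [625.9, 6.0, 66.5]
eef_rot: [[-0.191, 0.982, 0.0], [0.982, 0.191, 0.0], [0.0, 0.0, -1.0]]
ft_force: [0.6, -1.1, -0.6]
gripper_width: 0.069
grasp_force: 59.3
```

```bash
python3 -c "
from h import *
import pickle
ins()
c=cam('wrist');pickle.dump(c,open('w9.pkl','wb'));g=cv2.cvtColor(c[0],cv2.COLOR_RGB2GRAY).astype(int)
f=lambda x,y,z:proj(c,M+[0,0,z]+v*x+w*y)[0].round(1)
print('edge',f(0,-12,122),f(0,12,122),f(0,-12,110))
for k in (225,232,250,262,275,282,290): print(k,g[170:290:3,k])
"
```

```text
depth 87.12 lat 0.08 dz -0.01 F along/lat/z -1.2 0.4 -0.6 tq [-0.2   0.06  0.02]
pos [625.86   5.99  66.49] yaw 100.99 tilt [ 0.e+00  1.e-04 -1.e+00] F [ 0.58 -1.07 -0.57] t 23.65 w 0.069 j6 -13.8
edge [224.4 254.7] [289.  254.8] [227.3 240.8]
225 [ 40  57  65  58  61  66 104 110 108 108 111 135 162 161 162 161 158 161
 165 164 161 158 160 158 156 160 158 153 129  34  24  23  22  24  25  34
  30  22  16  18]
232 [ 41  73  71  62  63  68 106 110 109 107 111 134 163 162 164 160 158 161
 164 164 160 159 161 159 159 157 157 155 129  67  75  78  51  23  25  29
  20  21  24  17]
250 [ 80  52  58  69  64  69 108 109 112 107 108 140 162 159 161 160 159 160
 162 162 161 159 159 159 156 159 155 155 132  85  85  87  90  87  80  88
  88  86  85  84]
262 [ 72  54  61  63  66  71 109 114 113 109 107 142 162 162 162 158 157 161
 164 163 160 159 161 158 157 158 154 156 140 110 112 110 110 112 114 111
 110 113 109 110]
275 [ 35  48  58  61  64  72 109 110 108 108 109 140 159 161 161 160 161 160
 162 162 158 160 159 157 159 158 155 155 132  86  86  86 111  75  20  22
  29  20  25  20]
282 [ 42  56  59  58  62  68 108 107 108 107 109 138 162 161 160 160 158 161
 161 163 161 160 160 160 159 157 153 155 129  70  73  78  51  27  25  23
  29  26  25  25]
290 [ 37  54  60  58  63  74 109 107 110 104 109 143 162 160 160 160 162 160
 160 161 160 157 158 158 157 157 156 153 122  20  21  24  13  24  18  32
  29  26  26  21]
```

Call:
arm_command(
  commands=[
    [[0.1,0,0,0,0,0,255],[0.1,0,0,0,0,0,255],[0,0,0,0,0,0,255],[0,0,0,0,0,0,255]],
  ],
)

```text
time_s: 24.1
ee_pos: [625.5, 8.0, 66.5]
eef_rot: [[-0.191, 0.982, -0.0], [0.982, 0.191, 0.0], [0.0, -0.0, -1.0]]
ft_force: [-0.1, -0.9, 0.6]
gripper_width: 0.065
grasp_force: 59.3
```

```bash
python3 -c "
from h import *
ins()"
```

```text
depth 89.16 lat 0.07 dz -0.04 F along/lat/z -0.9 -0.3 0.6 tq [-0.19  0.09  0.09]
pos [625.46   7.99  66.46] yaw 100.99 tilt [-0.e+00  2.e-04 -1.e+00] F [-0.1  -0.94  0.56] t 24.1 w 0.065 j6 -13.6
```

Call:
arm_command(
  commands=[
    [[0,0,0,0,0,0,190],[0,0,0,0,0,0,190],[0,0,0,0,0,0,190],[-0.7,0,0,0,0,0,190],[-0.7,0,0,0,0,0,190],[-0.7,0,0,0,0,0,190],[-0.7,0,0,0,0,0,190],[0,0,0,0,0,0,190],[0,0,0,0,0,0,190],[0,0,0,0,0,0,190]],
  ],
  force=30,
)

```text
time_s: 25.1
ee_pos: [630.8, -19.5, 66.5]
eef_rot: [[-0.191, 0.982, -0.0], [0.982, 0.191, 0.0], [0.0, -0.0, -1.0]]
ft_force: [-0.1, -0.3, -0.0]
gripper_width: 0.255
grasp_force: 0.0
```

```bash
python3 -c "
from h import *
import pickle
ins()
c=cam('wrist');pickle.dump(c,open('w10.pkl','wb'));g=cv2.cvtColor(c[0],cv2.COLOR_RGB2GRAY).astype(int)
f=lambda x,y,z:proj(c,M+[0,0,z]+v*x+w*y)[0].round(1)
print('edge',f(0,0,122),'shoulder if -27',f(-27,0,112),'head end',f(-36,0,112))
print(g[140:320:2,257]); 
for r in range(190,290,8): print(r,g[r,228:288:2])
"
```

```text
depth 61.11 lat 0.08 dz -0.05 F along/lat/z -0.3 -0.2 -0.0 tq [ 0.01  0.02 -0.01]
pos [630.79 -19.54  66.45] yaw 100.99 tilt [-1.e-04  0.e+00 -1.e+00] F [-0.15 -0.35 -0.02] t 25.1 w 0.255 j6 -16.1
edge [256.8 187.4] shoulder if -27 [256.8 245.4] head end [256.8 265.5]
[216 217 216 215 217 217 217 217 217 217 216 216 216 216 214 191 160 160
 159 159 156 157 157 158 131 122 125 123 124 127 122 121 122 124 124 124
 123 122 122 123 123 123 124 124 122 122 121 122 123 121 121 117 101 103
 122 127 126 130 127 128 127 128 125 123 118 117 116 116 117 113 115 114
 115 118 117 118 114 110 111 116 114 118 116 113 115 113 114 113 118 145]
190 [150 147 123 115 106 107 106 100 106 104  97 104 114 117 121 124 122 118
 111 105  97 101 105 105 107 105 103 103 103 104]
198 [110 105 105 103 102 102 105 104 102 106 102 105 112 119 119 125 124 113
 112 103  96 101 100 102 105 100 103 101 104 101]
206 [112 110 106 106 107 107 109 108 106 103 102 104 114 118 123 122 122 120
 113 102 100 111 113 109 108 113 116 118 117 120]
214 [108 107 106 107 107 105 109 105 109 109 103 103 111 116 124 125 119 117
 113 10
[... 485 characters left out ...]
104 101 101 102
 100 106 108 107 102 101 114 114  81  23  25  23]
254 [ 14  15  21  63 110 114 114 110 100 107 113 118 122 127 127 126 126 126
 124 120 114 108 100  96 113 108  70  19   6  10]
262 [ 16  17  22  64 109 113 114 113 113 109 113 117 122 123 124 128 123 124
 121 118 117 109 105 115 111 109  62  19  21  21]
270 [ 24  27  24  72 109 117 116 117 120 117 118 115 115 119 122 119 118 117
 116 118 117 114 114 113 113 111  72  26  20  19]
278 [ 16   9  37  97 119 121 120 118 119 116 116 114 116 112 114 116 115 115
 114 115 116 117 116 113 114 114  95  34  22  21]
286 [ 21  24  65 106 112 112 110 112 112 113 115 116 120 121 118 117 115 114
 115 118 118 117 114 115 117 116 111  73  17  21]
```

The pin stayed put, with its shoulder at row 245 as predicted. I'll grip the head and push home.

Call:
arm_command(
  commands=[
    [[0,0.03,0,0,0,0,255],[0,0,0,0,0,0,255],[0,0,0,0,0,0,255],[0,0,0,0,0,0,255],[0,0,0,0,0,0,255]],
  ],
  force=35,
)

```text
time_s: 25.65
ee_pos: [631.1, -19.5, 66.5]
eef_rot: [[-0.191, 0.982, 0.0], [0.982, 0.191, 0.0], [0.0, 0.0, -1.0]]
ft_force: [-0.8, 0.2, -0.2]
gripper_width: 0.125
grasp_force: 34.0
```

```bash
python3 -c "
from h import *
ins()"
```

```text
depth 61.08 lat 0.41 dz 0.0 F along/lat/z 0.3 -0.7 -0.2 tq [ 0.15 -0.03 -0.01]
pos [631.13 -19.51  66.5 ] yaw 100.99 tilt [ 0.e+00  1.e-04 -1.e+00] F [-0.79  0.19 -0.21] t 25.65 w 0.125 j6 -16.1
```

Call:
arm_command(
  commands=[
    [[0.1,0,0,0,0,0,255],[0.1,0,0,0,0,0,255],[0.1,0,0,0,0,0,255],[0.1,0,0,0,0,0,255],[0,0,0,0,0,0,255]],
  ],
)

```text
time_s: 26.15
ee_pos: [630.3, -15.5, 66.5]
eef_rot: [[-0.191, 0.982, -0.0], [0.982, 0.191, 0.0], [0.0, 0.0, -1.0]]
ft_force: [0.3, -1.2, -1.0]
gripper_width: 0.121
grasp_force: 34.1
```

```bash
python3 -c "
from h import *
ins()"
```

```text
depth 65.13 lat 0.39 dz 0.0 F along/lat/z -1.2 0.1 -1.0 tq [-0.15  0.01  0.06]
pos [630.33 -15.54  66.5 ] yaw 100.99 tilt [-0.e+00  1.e-04 -1.e+00] F [ 0.34 -1.2  -1.02] t 26.15 w 0.121 j6 -15.8
```

Call:
arm_command(
  commands=[
    [[0.15,0,0,0,0,0,255],[0.15,0,0,0,0,0,255],[0.15,0,0,0,0,0,255],[0.15,0,0,0,0,0,255],[0,0,0,0,0,0,255]],
  ],
)

```text
time_s: 26.65
ee_pos: [629.1, -9.3, 66.5]
eef_rot: [[-0.191, 0.982, -0.0], [0.982, 0.191, 0.0], [0.0, -0.0, -1.0]]
ft_force: [-0.1, -0.2, 0.3]
gripper_width: 0.124
grasp_force: 34.1
```

Call:
arm_command(
  commands=[
    [[0.15,0,0,0,0,0,255],[0.15,0,0,0,0,0,255],[0.15,0,0,0,0,0,255],[0.15,0,0,0,0,0,255],[0,0,0,0,0,0,255]],
  ],
)

```text
time_s: 27.15
ee_pos: [628.0, -3.5, 66.5]
eef_rot: [[-0.191, 0.982, -0.0], [0.982, 0.191, 0.0], [0.0, -0.0, -1.0]]
ft_force: [0.1, 0.6, 1.1]
gripper_width: 0.12
grasp_force: 34.1
```

Call:
arm_command(
  commands=[
    [[0.15,0,0,0,0,0,255],[0.15,0,0,0,0,0,255],[0.15,0,0,0,0,0,255],[0.15,0,0,0,0,0,255],[0,0,0,0,0,0,255]],
  ],
)

```text
time_s: 27.65
ee_pos: [626.9, 2.4, 66.5]
eef_rot: [[-0.191, 0.982, -0.0], [0.982, 0.191, 0.0], [0.0, 0.0, -1.0]]
ft_force: [-0.3, 0.2, 0.9]
gripper_width: 0.123
grasp_force: 34.1
```

```bash
python3 -c "
from h import *
ins()
c=cam('wrist');g=cv2.cvtColor(c[0],cv2.COLOR_RGB2GRAY).astype(int)
f=lambda x,y,z:proj(c,M+[0,0,z]+v*x+w*y)[0].round(1)
print('edge',f(0,0,122));print(g[200:320:2,257])"
```

```text
depth 83.38 lat 0.4 dz -0.03 F along/lat/z 0.2 -0.3 0.9 tq [ 0.02 -0.01 -0.  ]
pos [626.87   2.39  66.47] yaw 101.0 tilt [-1.e-04  4.e-04 -1.e+00] F [-0.29  0.16  0.91] t 27.65 w 0.123 j6 -14.2
edge [255.9 245.5]
[164 163 160 159 159 162 162 162 163 161 161 160 158 159 160 160 157 158
 157 157 154 157 149 117 125 129 127 129 126 129 128 128 123 121 116 115
 112 115 118 115 114 113 112 111 115 120 120 118 117 120 118 114 113 113
 115 120 117 117 116 134]
```

Call:
arm_command(
  commands=[
    [[0.1,0,0,0,0,0,255],[0.1,0,0,0,0,0,255],[0,0,0,0,0,0,255]],
  ],
)

```text
time_s: 28.0
ee_pos: [626.5, 4.1, 66.5]
eef_rot: [[-0.191, 0.982, -0.0], [0.982, 0.191, 0.0], [0.0, 0.0, -1.0]]
ft_force: [0.7, -1.0, 1.0]
gripper_width: 0.124
grasp_force: 34.1
```

Call:
arm_command(
  commands=[
    [[0.1,0,0,0,0,0,255],[0,0,0,0,0,0,255]],
  ],
)

```text
time_s: 28.2
ee_pos: [626.3, 5.0, 66.5]
eef_rot: [[-0.191, 0.982, 0.0], [0.982, 0.191, 0.0], [0.0, 0.0, -1.0]]
ft_force: [-0.3, -0.6, 0.2]
gripper_width: 0.127
grasp_force: 34.2
```

Call:
arm_command(
  commands=[
    [[0.1,0,0,0,0,0,255],[0,0,0,0,0,0,255]],
  ],
)

```text
time_s: 28.4
ee_pos: [626.2, 5.6, 66.5]
eef_rot: [[-0.19, 0.982, 0.0], [0.982, 0.19, -0.001], [-0.001, 0.0, -1.0]]
ft_force: [0.3, -2.2, -0.2]
gripper_width: 0.123
grasp_force: 34.3
```

```bash
python3 -c "
from h import *
ins()"
```

```text
depth 86.65 lat 0.37 dz 0.0 F along/lat/z -2.2 -0.1 -0.2 tq [-0.4  -0.07  0.04]
pos [626.23   5.59  66.5 ] yaw 100.97 tilt [ 2.e-04 -6.e-04 -1.e+00] F [ 0.28 -2.2  -0.16] t 28.4 w 0.123 j6 -13.8
```

Call:
arm_command(
  commands=[
    [[0.05,0,0,0,0,0,255],[0,0,0,0,0,0,255],[0,0,0,0,0,0,255]],
  ],
)

```text
time_s: 28.7
ee_pos: [626.2, 5.6, 66.5]
eef_rot: [[-0.19, 0.982, 0.0], [0.982, 0.19, -0.001], [-0.001, 0.0, -1.0]]
ft_force: [0.9, -4.7, 0.2]
gripper_width: 0.123
grasp_force: 34.4
```

Call:
arm_command(
  commands=[
    [[0.05,0,0,0,0,0,255],[0,0,0,0,0,0,255],[0,0,0,0,0,0,255]],
  ],
)

```text
time_s: 29.0
ee_pos: [626.2, 5.6, 66.5]
eef_rot: [[-0.19, 0.982, 0.001], [0.982, 0.19, -0.002], [-0.002, 0.0, -1.0]]
ft_force: [1.7, -7.5, -0.7]
gripper_width: 0.125
grasp_force: 34.4
```

```bash
python3 -c "
from h import *
import pickle
ins()
c=cam('wrist');pickle.dump(c,open('w11.pkl','wb'));g=cv2.cvtColor(c[0],cv2.COLOR_RGB2GRAY).astype(int)
f=lambda x,y,z:proj(c,M+[0,0,z]+v*x+w*y)[0].round(1)
print('edge',f(0,0,122),f(-9,0,114));print(g[230:300,257])"
```

```text
depth 86.7 lat 0.35 dz 0.0 F along/lat/z -7.7 0.3 -0.7 tq [-0.97 -0.18  0.02]
pos [626.2    5.63  66.5 ] yaw 100.93 tilt [ 6.0e-04 -1.9e-03 -1.0e+00] F [ 1.74 -7.54 -0.68] t 29.0 w 0.125 j6 -13.7
edge [256. 254.] [256.1 264.9]
[160 159 157 160 159 159 160 158 157 157 156 158 157 157 158 158 155 156
 156 154 157 155 155 147 138 131 126 127 126 126 128 127 127 127 126 124
 121 118 116 114 112 114 115 112 113 117 114 118 116 114 115 114 112 112
 113 113 111 111 111 109 113 112 113 118 119 118 118 118 114 120]
```

It's a firm stop with 7.7 N built up. I'll release, back off, and push the head's end with closed fingers to be sure it is the head that seats and not the pads.

Call:
arm_command(
  commands=[
    [[-0.1,0,0,0,0,0,255],[0,0,0,0,0,0,190],[0,0,0,0,0,0,190],[0,0,0,0,0,0,190],[-0.8,0,0,0,0,0,190],[-0.8,0,0,0,0,0,190],[-0.8,0,0,0,0,0,190],[-0.6,0,0,0,0,0,190],[0,0,0,0,0,0,255],[0,0,0,0,0,0,255],[0,0,0,0,0,0,255],[0,0,0,0,0,0,255]],
  ],
)

```text
time_s: 30.25
ee_pos: [631.9, -23.3, 66.5]
eef_rot: [[-0.191, 0.982, 0.0], [0.982, 0.191, -0.0], [-0.0, -0.0, -1.0]]
ft_force: [0.8, 0.4, 0.2]
gripper_width: 0.002
grasp_force: 0.0
```

```bash
python3 -c "
from h import *
import pickle
ins()
c=cam('wrist');pickle.dump(c,open('w12.pkl','wb'));g=cv2.cvtColor(c[0],cv2.COLOR_RGB2GRAY).astype(int)
f=lambda x,y,z:proj(c,M+[0,0,z]+v*x+w*y)[0].round(1)
print('edge',f(0,0,122),'headend',f(-9,0,116.5),f(-9,0,110),'fitted head',f(-9,-80,116.5),f(0,-80,122))
print(g[170:250,257])
for k in(85,88,92,96,100,104): print(k,g[180:220,k])"
```

```text
depth 57.23 lat 0.41 dz 0.01 F along/lat/z 0.2 0.9 0.2 tq [0.06 0.   0.01]
pos [631.86 -23.28  66.51] yaw 101.01 tilt [ 0.e+00 -1.e-04 -1.e+00] F [0.8  0.4  0.23] t 30.25 w 0.002 j6 -16.5
edge [255.9 176.6] headend [255.9 196.6] [256.  191.7] fitted head [ 39.3 196.3] [ 24.3 176.2]
[191 168 158 156 156 152 145 134 129 129 130 132 136 139 139 139 138 131
 131 128 128 128 129 126 124 116 109 104 102 103 104 103 101 106 106 108
 106 109 112 116 110 113 113 114 113 117 117 119 117 117 115 115 112 115
 111 114 115 112 106  92  57  28  23  24  14  17  18  22  22  17  19  26
  14  28  16  22  28  12  29  11]
85 [115 114 116 116 113 115 115 117 114 117 119 116 114 115 112 110 113 112
 110 114 112 111 112 111 113 113 113 112 115 112 109 108 105 110 108 107
 106 107 103 102]
88 [115 114 111 111 112 110 111 110 111 111 111 113 116 114 111 109 114 112
 114 112 111 110 114 110 111 111 112 113 112 114 112 108 107 105 102 104
 103 104 103 105]
92 [117 119 115 115 114 112 110 112 113 113 116 114 113 114 114 114 116 114
 114 115 118 113 117 114 111 111 111 111 111 107 108 104 101  99 101 100
  98 101  99 104]
96 [111 111 112 115 114 114 117 116 116 113 116 117 117 116 116 114 114 114
 116 114 114 113 112 115 117 111 114 112 115 113 114 110 108 103 104 102
 105 100 102 106]
100 [110 107 110 113 113 117 118 120 118 116 115 115 111 114 110 112 113 113
 113 112 113 115 115 112 111 111 113 112 109 113 114 115 113 109 106 105
 107 106 107 105]
104 [109 112 115 112 116 116 116 114 114 113 113 113 114 114 114 114 115 112
 112 110 113 115 113 112 114 112 112 112 113 113 117 117 116 114 109 106
 106 103 102 102]
```

Call:
arm_command(
  commands=[
    [[0.5,0,0,0,0,0,255],[0.5,0,0,0,0,0,255],[0.5,0,0,0,0,0,255],[0.4,0,0,0,0,0,255],[0.1,0,0,0,0,0,255],[0,0,0,0,0,0,255],[0,0,0,0,0,0,255]],
  ],
)

```text
time_s: 31.0
ee_pos: [628.1, -4.1, 66.5]
eef_rot: [[-0.19, 0.982, 0.0], [0.982, 0.19, -0.0], [-0.0, 0.0, -1.0]]
ft_force: [-0.1, 0.1, 0.4]
gripper_width: 0.002
grasp_force: 0.0
```

Call:
arm_command(
  commands=[
    [[0.1,0,0,0,0,0,255],[0.1,0,0,0,0,0,255],[0,0,0,0,0,0,255],[0,0,0,0,0,0,255]],
  ],
)

```text
time_s: 31.4
ee_pos: [627.7, -2.0, 66.5]
eef_rot: [[-0.19, 0.982, -0.0], [0.982, 0.19, -0.0], [-0.0, -0.0, -1.0]]
ft_force: [-0.1, 0.1, 0.7]
gripper_width: -0.003
grasp_force: 0.0
```

Call:
arm_command(
  commands=[
    [[0.1,0,0,0,0,0,255],[0,0,0,0,0,0,255],[0,0,0,0,0,0,255]],
  ],
)

```text
time_s: 31.7
ee_pos: [627.5, -1.0, 66.5]
eef_rot: [[-0.191, 0.982, -0.0], [0.982, 0.191, -0.0], [-0.0, -0.0, -1.0]]
ft_force: [-0.8, -0.3, 0.1]
gripper_width: -0.001
grasp_force: 0.0
```

```bash
python3 -c "
from h import *
ins()"
```

```text
depth 79.97 lat 0.37 dz -0.03 F along/lat/z -0.1 -0.8 0.1 tq [-0.04  0.04  0.04]
pos [627.5   -0.96  66.47] yaw 100.99 tilt [-0.e+00 -1.e-04 -1.e+00] F [-0.8  -0.28  0.13] t 31.7 w -0.001 j6 -14.4
```

Call:
arm_command(
  commands=[
    [[0.1,0,0,0,0,0,255],[0,0,0,0,0,0,255],[0,0,0,0,0,0,255]],
  ],
)

```text
time_s: 32.0
ee_pos: [627.4, -0.4, 66.5]
eef_rot: [[-0.19, 0.982, 0.0], [0.982, 0.19, -0.001], [-0.001, 0.0, -1.0]]
ft_force: [-0.1, -2.3, -0.7]
gripper_width: -0.003
grasp_force: 1.4
```

Call:
arm_command(
  commands=[
    [[0.1,0,0,0,0,0,255],[0,0,0,0,0,0,255],[0,0,0,0,0,0,255]],
  ],
)

```text
time_s: 32.3
ee_pos: [627.4, -0.4, 66.5]
eef_rot: [[-0.19, 0.982, 0.001], [0.982, 0.19, -0.002], [-0.002, 0.0, -1.0]]
ft_force: [2.7, -6.0, -1.4]
gripper_width: 0.0
grasp_force: 3.3
```

Call:
arm_command(
  commands=[
    [[0.1,0,0,0,0,0,255],[0,0,0,0,0,0,255],[0,0,0,0,0,0,255]],
  ],
)

```text
time_s: 32.6
ee_pos: [627.4, -0.4, 66.5]
eef_rot: [[-0.189, 0.982, 0.001], [0.982, 0.189, -0.004], [-0.004, 0.0, -1.0]]
ft_force: [2.2, -9.6, -1.6]
gripper_width: 0.0
grasp_force: 5.1
```

Call:
arm_command(
  commands=[
    [[0.05,0,0,0,0,0,255],[0,0,0,0,0,0,255],[0,0,0,0,0,0,255]],
  ],
)

```text
time_s: 32.9
ee_pos: [627.4, -0.4, 66.6]
eef_rot: [[-0.189, 0.982, 0.001], [0.982, 0.189, -0.004], [-0.004, 0.001, -1.0]]
ft_force: [2.9, -11.4, -2.0]
gripper_width: -0.002
grasp_force: 6.0
```

The closed fingers stop dead on the head's end, 9-9.5 mm out of the ear, and it holds at 11 N. It is seated, so I'll back off and inspect from above.

Call:
arm_command(
  commands=[
    [[-0.5,0,0,0,0,0,255],[-2,0,0,0,0,0,255],[-2,0,0,0,0,0,255],[0,0,-3,0,0,0,255],[0,0,-4,0,0,0,255],[0,0,-4,0,0,0,255],[1,-1.5,0,0,0,0,255],[1.5,-1.5,0,0,0,0,255],[1.5,-1.5,0,0,0,0,255],[0,0,0,0,0,0,255],[0,0,0,0,0,0,255],[0,0,0,0,0,0,255]],
  ],
)

```text
time_s: 34.1
ee_pos: [584.0, -11.2, 176.4]
eef_rot: [[-0.19, 0.982, 0.0], [0.982, 0.19, 0.0], [0.0, 0.0, -1.0]]
ft_force: [-0.1, -0.5, 1.0]
gripper_width: 0.0
grasp_force: 0.0
```

```bash
python3 -c "
from h import *
import pickle
ins()
c=cam('wrist');pickle.dump(c,open('w13.pkl','wb'));save('w13.png',c[0],1.55)
f=lambda x,y,z:proj(c,M+[0,0,z]+v*x+w*y)[0].round(1)*1.55
print(f(0,0,110),f(-9,0,110),f(-9,-80,110),f(26.5,0,110),f(79.5,0,110))"
```

```text
depth 78.15 lat -44.25 dz 109.95 F along/lat/z -0.5 -0.2 1.0 tq [-0.03 -0.    0.01]
pos [584.05 -11.23 176.45] yaw 100.98 tilt [ 1.e-04  1.e-04 -1.e+00] F [-0.1  -0.52  0.98] t 34.1 w 0.0 j6 -15.7
[493.365 254.82 ] [492.435 273.575] [322.71 273.42] [496.465 197.16 ] [503.44  70.06]
```

View pics/w13.png

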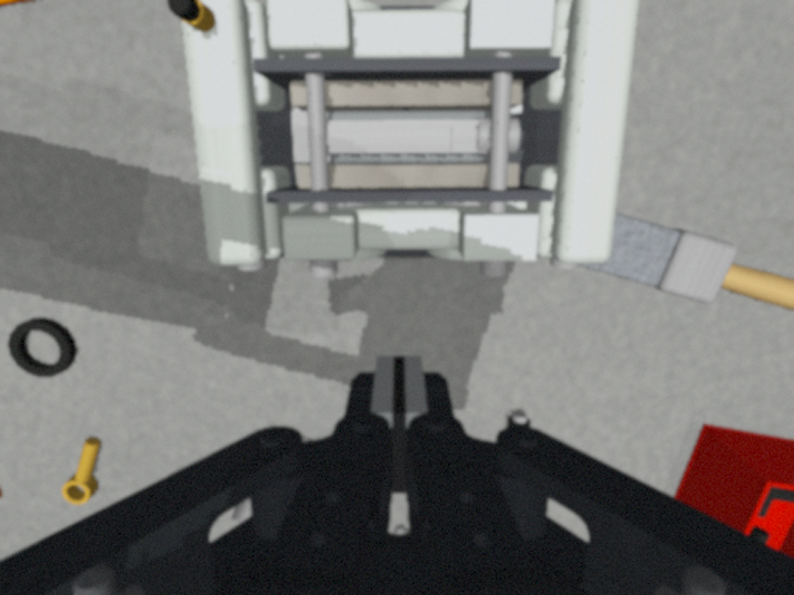

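The final view shows both pins matching: heads at (322,268) and (494,268), shanks through both pad plates at rows 65 and 195, and the pads straight. The other items look undisturbed.

```bash
python3 -c "
from workcell import *
print(hand_in())"
```

```text
the job is handed in; nothing more can be done
None
```

The retaining pin is through both ears and both pad eyes, its head is fully home against the ear and released, and the job was handed in at about 34 s.

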